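# Load a bench shaker and set its speed ring

## Robot

A 6-joint arm with a two-finger parallel gripper is mounted at the origin on a cart in front of the work surface, level with it; the furniture and walls round the work are solid. World frame = base frame: x ahead of the robot, y to its left, z up, the work surface at z = 0. Lengths are in m, angles in rad, forces in N, time in s.
With the tool pointing down it reaches from about 0.25 to 0.775 m from the base axis. Payload 4 kg.
Tool frame: the origin (TCP) lies at the very end of the fingers, on their centre line; the grasp point (between the pads) lies 19 mm behind it; z points along the fingers, y is the line along which they close (so a half turn about z gives the same grasp; the last joint's range is limited). The gripper opens to 94 mm and grips with 3 to 60 N. Pads are 16 mm wide; open, the fingers measure 119 mm over their backs; the gripper's body (75 mm by 177 mm) begins 78 mm behind the grasp point.
Start: joints at [1.177, 0.087, 1.371, -0, 1.684, -0.103], TCP at [0.158, 0.527, 0.206] pointing down, gripper open.
Joint ranges: [-3.1, 3.1], [-0.76, 2.03], [0.27, 2.55], [-1.08, 4.22], [0.17, 2.65], [-2.57, 2.57]. Speed limits (rad/s): [2.79, 2.79, 3.14, 3.14, 3.14, 3.14].

## Interface

Orientations are given as a unit quaternion [x, y, z, w].
In Python, from bench import arm gives the robot as it stands.
- The arm moves only by the tool carry_out, never from a script. Its arguments are lists of equal length, an entry for each row: "rotation": the turn, a rotation vector about the tool's x, y, z in degrees, a list of three; "slide": the shift along the tool's x, y, z in cm, a list of three; "jaw": the finger opening in cm, from 0 to 9.4. A call has 1 to 10 rows; each row shifts and turns the commanded pose from where the row before left it, along the tool's axes as they then stand; what a row does not reach is not made up. A row lasts 1/10 s, in which the tool goes at most 50 mm and 8.59 degrees, less where a joint would pass 70% of its speed; a pose out of reach is approached as far as the arm can. A call is refused whole if a number of a shift passes 5 or a number of a turn 8.59, either way. A call with a gripper value outside its range is refused whole. The fingers move at their own pace and stop on an object; the grip force is fixed at half the most. Time passes only in rows, so rows that do not move let the fingers close. It gives the time, the measured TCP pose, the force, the opening and the grip force at its end, in the units of the state.
- arm.state(): the state, without advancing time (a new reading comes with each control period).
- arm.camera(name): name is "scene" or "side" or "wrist"; returns a dict with "image" (384x512x3 uint8, red, green, blue), "K" (3x3 intrinsics, pixels), "rvec" (rotation vector, rad) and "tvec" (3), from world to camera coordinates, as OpenCV has them. Camera axes: x right, y down, z forward; pixel columns grow to the right and rows downward; lengths in m; the calibration is good to about 2 mm. A picture is of the moment at which its call begins. There is no depth.
- arm.sign_off(): hands the job in; it is judged then, once.
The state is a dict: "clock": time; "joint_positions": joint angles; "dq": joint speeds; "joint_efforts": joint torques, N m; "tcp_pos": TCP position; "tcp_rot": TCP orientation; "wrist_force": force on the tool from outside, world axes, zero at the start; "ft_torque": the same for the moment, N m; "finger_gap": opening from 0.0 (shut) to 1.0 (fully open); "grasp_force": force on a finger pad.
Only numpy, scipy, OpenCV 4.12 (cv2) and the standard library are available. Lean on these libraries where they do the work, as an engineer would, in place of code of your own. Each camera call takes 0.05 s, during which the arm holds its last target. There are 200 camera calls.

## Task

Get the shaker ready and start it: tip its spring-loaded hold-down flap back until it snaps open, stand every small sample jar from the bench upright on the rubber mat of the shaker's platform, side by side where the flap will cover them, and tip the flap forward again so that it snaps fully shut over them. Then turn the outer speed ring clockwise to 6 on its 0-to-10 scale, leaving the inner timer knob as it is set, and press the start button. Do not disturb the red tin, the tape dispenser or the stack of label tapes.

Things in the scene. Friction and masses are not known exactly. Their poses are not given: they have to be found in the camera images.
- shaker: bench shaker, white housing 190 (x) x 440 (y) x 60 mm high, fixed. Origin: on the bench under its middle (housing spans x -87..+103 mm). Own x points to its back (away from the robot at yaw 0), y to its left, z up. Platform on its left part; speed ring, timer knob and start button on the flat deck (60 mm above the bench) of its right part.
- platform_mat (a point): middle of the top of the black rubber mat on the flat, rimless platform, 77 mm above the bench; axes as the shaker's. Mat 108 (x) x 286 (y) mm. Up to four jars stand in one row along y under the flap, e.g. at y = -84, -28, +28, +84 mm, x = 0; grasped front to back. The two hinge brackets stand at x = +70, y = -130 and +130 mm, 132 mm above the bench.
- flap_hinge (a point): middle of the hinge axis of the hold-down flap, 124 mm above the bench, 70 mm behind the mat's middle line; the hinge runs along the shaker's y.
- hold_flap (a joint): flap angle, rad: 0 = shut (level over the mat, 7 mm above jar caps), 1.9 = open stop (up and leaning back). Clear plate 4 mm thick, 238 mm wide, reaching 96 mm from the hinge, then the grab bar. Over-centre spring: below 0.95 driven shut, above 0.95 driven open (about 2.5 N at the bar near either stop, almost none at 0.95); let go, it snaps to its stop.
- flap_bar (a point): middle of the flap's grab bar: round, 10 mm diameter, 88 mm long, parallel to the hinge and 129 mm from it; gap of 28 mm between bar and plate, 79 mm between its side rods. Shut, it is 124 mm above the bench, over the mat's front edge; pinch it from above. At flap angle a it is 129*cos(a) mm in front of the hinge and 129*sin(a) mm above it.
- ring_axis (a point): point on the deck (60 mm above the bench) on the common vertical axis of ring and timer knob; axes as the shaker's. Scale ticks on the deck: 0 at +135 degrees (counter-clockwise from the shaker's +x, seen from above), then 27 degrees clockwise a division to 10 at -135 degrees; 0, 5, 10 are longer. 6 lies at -27 degrees.
- speed_ring (a joint): outer speed ring: black fluted ring, 54 mm diameter, from 2 to 25 mm above the deck, with one white line. Joint value in rad, 0 at scale 0, growing clockwise seen from above, 0.4712 a division, stops at 0 and 4.712 (10). 6 is 2.827. Stays where it is left (friction about 0.06 N m).
- ring_mark (a point): outer end of the white line on the top of the speed ring, 26 mm from the axis.
- timer_knob (a joint): inner timer knob: plain aluminium knob of 25 mm diameter on the same axis, standing above the ring from 26 to 45 mm above the deck. Joint value in rad, clockwise from above, 0 to 4.712. It turns very easily and must stay as it is.
- knob_mark (a point): end of the dark line on the timer knob's top, 12 mm from the axis.
- start_button (a joint): white start button, 22 mm diameter, on the deck in front of the ring; value is how far it is pressed, m: 0 up, 0.006 fully down (5 N), springs back.
- start_button_top (a point): middle of the start button's top face.
- tin: bystander: dark red tin 63x88x40 mm
- tape_cutter: bystander: teal tape dispenser 24x101x46 mm
- tapes: bystander: stack of three label tapes, 60 mm diameter, 57 mm high
- jar_0: squat sample jar with screw cap, round, 48 mm diameter, 38 mm high, about 0.09 kg; origin in the middle of its underside, z up. Absent in some starts. Grasp it across its diameter.
- jar_1: squat sample jar with screw cap, round, 48 mm diameter, 38 mm high, about 0.09 kg; origin in the middle of its underside, z up. Absent in some starts. Grasp it across its diameter.
- jar_2: squat sample jar with screw cap, round, 48 mm diameter, 38 mm high, about 0.09 kg; origin in the middle of its underside, z up. Absent in some starts. Grasp it across its diameter.
- jar_3: squat sample jar with screw cap, round, 48 mm diameter, 38 mm high, about 0.09 kg; origin in the middle of its underside, z up. Absent in some starts. Grasp it across its diameter.
Things that resemble listed ones, but are neither listed nor needed, are in the scene too. What is shaped like the jar_2 but turquoise is not meant.

How it is judged:
By the outcome, as a careful person would: the job done as asked, in the order asked, and still so for the second after the job is handed in, with the robot touching nothing.
Of jar_0, jar_1, jar_2, jar_3 only 2 to 4 are there at a start; the rules pass over those that are not, and their reading is None.
At some moment in a run one of jar_0, jar_1, jar_2, jar_3 may be knocked a few centimetres aside while the robot is not near it.
It also fails if it takes over 210 s, if anything falls off the work surface, if the arm or the gripper's body presses on something with over 40 N, if the wrist force passes 120 N, or if a joint passes its speed limit or range.

## Working session

There is one attempt and no reset: what is moved stays moved. The work goes in short steps, Python scripts to look and compute and a tool call to move; the robot and the scene stay as the last step left them, time stands still between calls to the robot, and variables do not carry over. Pictures are saved under pics/ and viewed, at most 14 in all, crops included, and the job is handed in when it is done.

Besides the shell and the picture viewer there is one more tool, called after "Emit:" as name(argument=value, ...) on one line, values as JSON. carry_out: Moves the arm, as the interface text tells. Its arguments: {"type":"object","properties":{"rotation":{"type":"array"},"slide":{"type":"array"},"jaw":{"type":"array"}},"required":["rotation","slide","jaw"]}

```bash
mkdir -p pics; ls; cat > h.py <<'E'
import numpy as np, cv2, pickle
from bench import arm
from scipy.spatial.transform import Rotation as R
def shot(name,fn):
    c=arm.camera(name); pickle.dump(c,open(f'pics/{fn}.pkl','wb'))
    cv2.imwrite(f'pics/{fn}.png',c['image'][:,:,::-1]); return c
def load(fn): return pickle.load(open(f'pics/{fn}.pkl','rb'))
def crop(fn,x0,y0,x1,y1,s,out):
    im=load(fn)['image'][y0:y1,x0:x1,::-1]
    cv2.imwrite(f'pics/{out}.png',cv2.resize(im,None,fx=s,fy=s,interpolation=cv2.INTER_CUBIC))
def ray(c,u,v):
    Rm=cv2.Rodrigues(np.array(c['rvec'],float))[0]; t=np.array(c['tvec'],float).ravel()
    return -Rm.T@t, Rm.T@np.linalg.solve(c['K'],[u,v,1.])
def onz(c,u,v,z):
    o,d=ray(c,u,v); return (o+d*(z-o[2])/d[2])
def proj(c,P):
    return cv2.projectPoints(np.array(P,float).reshape(-1,3),np.array(c['rvec'],float),np.array(c['tvec'],float),c['K'],None)[0].reshape(-1,2)
E
python3 - <<'E'
from h import *
a=shot('scene','s0');b=shot('side','d0');w=shot('wrist','w0')
cv2.imwrite('pics/all0.png',cv2.resize(np.vstack([np.hstack([a['image'],b['image']])])[:,:,::-1],None,fx=.78,fy=.78))
for c in (a,b,w): print(c['K'].tolist(),ray(c,256,192))
s=arm.state(); print(s['tcp_rot'],s['tcp_pos'],s['wrist_force'])
E
```

```text
pics
[[486.25951703824086, 0.0, 259.0439328699346], [0.0, 486.25951703824086, 195.3867593409775], [0.0, 0.0, 1.0]] (array([-0.58779752,  0.93810065,  1.00281465]), array([ 0.65894766, -0.55676303, -0.50585631]))
[[405.86596847399494, 0.0, 252.6855160902945], [0.0, 405.86596847399494, 189.99428258757627], [0.0, 0.0, 1.0]] (array([ 0.28118879, -1.12887496,  0.89661654]), array([ 0.17807946,  0.80158479, -0.57082453]))
[[322.55319075320006, 0.0, 256.89145408308616], [0.0, 322.55319075320006, 192.21717262542148], [0.0, 0.0, 1.0]] (array([0.08434341, 0.54891641, 0.38393984]), array([ 0.25190192, -0.0806545 , -0.96439015]))
[ 1.44920480e-01  9.89442951e-01 -8.10414110e-04 -2.09748040e-04] [0.15756735 0.52652239 0.20456255] [ 1.06495034 -0.66030273  0.22687397]
```

View pics/s0.png

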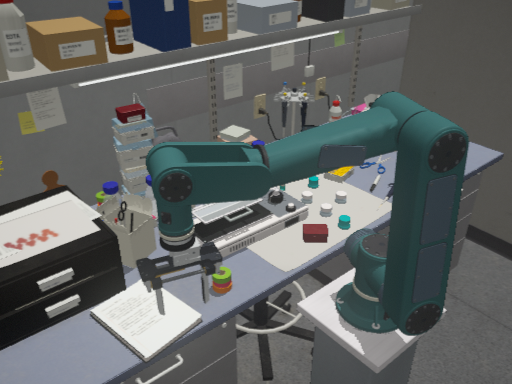

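View pics/d0.png

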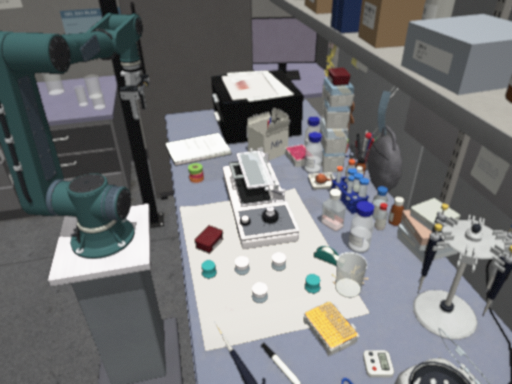

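The side view shows the shaker at about (258,195), and the white jars at (242,264), (279,261) and (260,292). The turquoise look-alikes are at (209,268) and (313,283), the tin at (209,238), the tape dispenser at (327,256) and the tapes at (195,172). The white jars are the ones that fit, since turquoise is excluded. I'll check this in a crop.

```bash
python3 - <<'E'
from h import *
crop('d0',180,140,350,310,3.5,'c1')
crop('s0',170,140,370,260,4,'c2')
E
```

```text
(no output)
```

View pics/c1.png

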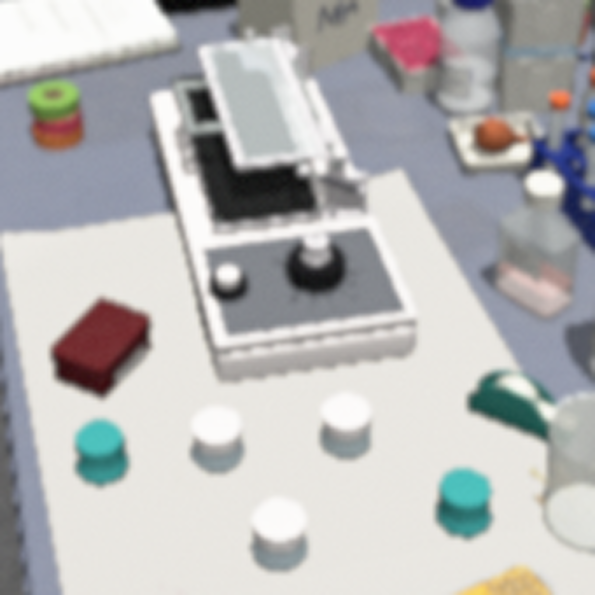

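View pics/c2.png

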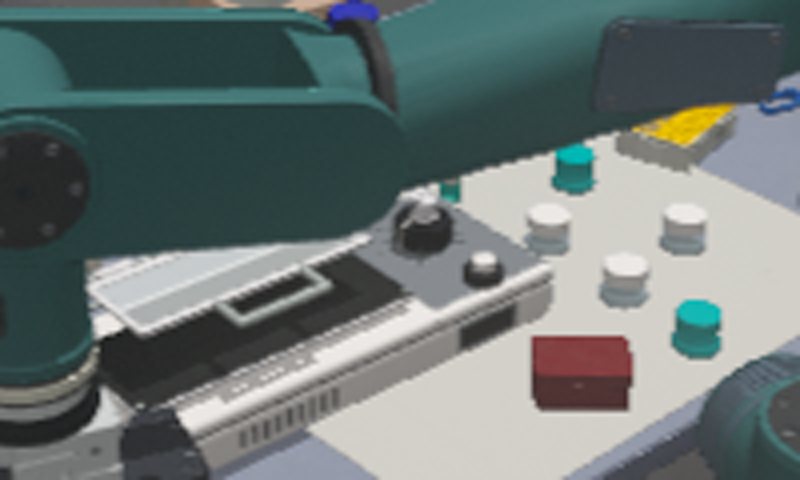

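The crops confirm three white jars, with caps at side px (242,261), (279,257) and (260,289); jar 4 is absent. The flap is shut, with its bar toward the robot.

```bash
python3 - <<'E'
from h import *
from scipy.optimize import least_squares
d=load('d0');s=load('s0')
for p in [(242,261.4),(278.9,257.4),(259.7,288.6)]: print('jar d',onz(d,*p,.038).round(3))
for p in [(548,215),(685,215),(625,265)]: print('jar s',onz(s,p[0]/4+170,p[1]/4+140,.038).round(3))
for p in [(101,438),(465,488),(30,0),(102,330),(55,95)]: print('other d',onz(d,p[0]/3.5+180,p[1]/3.5+140,.04).round(3))
for p in [(510,385),(560,415)]: print('cutter',onz(d,p[0]/3.5+180,p[1]/3.5+140,.03).round(3))
L=[[-.087,-.22,.06],[.103,-.22,.06],[-.087,.22,.06]]
od=np.array([(243.4,240),(297.7,230.9),(223.4,167)]);os=np.array([[307,207.5]])
def T(x,P): P=np.array(P);c,q=np.cos(x[2]),np.sin(x[2]);return np.c_[x[0]+c*P[:,0]-q*P[:,1],x[1]+q*P[:,0]+c*P[:,1],P[:,2]]
f=lambda x:np.r_[(proj(d,T(x,L))-od).ravel(),(proj(s,T(x,L[:1]))-os).ravel()]
r=least_squares(f,[.5,.1,0],loss='soft_l1');print(r.x,r.fun.round(1))
print('ring top d',onz(d,316/3.5+180,243/3.5+140,.105),'button d',onz(d,228/3.5+180,274/3.5+140,.07), onz(s,484/4+170,262/4+140,.07))
print('bar d',onz(d,184/3.5+180,110/3.5+140,.124), 's',onz(s,278/4+170,302/4+140,.124))
w=load('w0');S=arm.state();Rt=R.from_quat(S['tcp_rot'])
o,_=ray(w,256,192);print('cam in tool',Rt.inv().apply(o-S['tcp_pos']),Rt.inv().as_matrix()@cv2.Rodrigues(np.array(w['rvec'],float))[0].T)
E
```

```text
jar d [ 0.426 -0.265  0.038]
jar d [ 0.537 -0.275  0.038]
jar d [ 0.452 -0.38   0.038]
jar s [ 0.532 -0.269  0.038]
jar s [ 0.446 -0.372  0.038]
jar s [ 0.421 -0.259  0.038]
other d [ 0.328 -0.258  0.04 ]
other d [ 0.605 -0.385  0.04 ]
other d [0.345 0.557 0.04 ]
other d [ 0.348 -0.121  0.04 ]
other d [0.351 0.309 0.04 ]
cutter [ 0.688 -0.271  0.03 ]
cutter [ 0.716 -0.317  0.03 ]
[ 0.53569528  0.0271429  -0.03625118] [-1.9 -1.3  3.  -0.6  0.  -0.3  2.8 -2.2]
ring top d [ 0.55022792 -0.12429268  0.105     ] button d [ 0.47043461 -0.10560066  0.07      ] [ 0.4724494  -0.12421864  0.07      ]
bar d [0.47004224 0.10382639 0.124     ] s [0.47425226 0.11144476 0.124     ]
cam in tool [ 7.66027537e-02  1.55556364e-04 -1.79363999e-01] [[ 1.02823430e-04 -9.64173090e-01 -2.65273900e-01]
 [ 9.99999743e-01  2.87347481e-04 -6.56790227e-04]
 [ 7.09485250e-04 -2.65273765e-01  9.64172872e-01]]
```

Emit:
carry_out(rotation=[[0,0,8.15],[0,0,8.15],[0,0,8.15],[0,0,8.15],[0,0,8.15],[0,0,8.15],[0,0,8.15],[0,0,8.15],[0,0,8.15],[0,0,0]], slide=[[0,0,-1.2],[0,0,-1.2],[0,0,-1.2],[0,0,-1.2],[0,0,-1.2],[0,0,-1.2],[0,0,-1.2],[0,0,-1.2],[0,0,0],[0,0,0]], jaw=[9.4,9.4,9.4,9.4,9.4,9.4,9.4,9.4,9.4,9.4])

```text
clock: 1.15
tcp_pos: [0.1577, 0.527, 0.3016]
tcp_rot: [0.707, 0.707, 0.0, -0.0]
wrist_force: [-0.4, -0.7, -0.4]
finger_gap: 1.002
grasp_force: 0.0
```

```bash
cat >> h.py <<'E'
def st():
    s=arm.state();M=R.from_quat(s['tcp_rot']).as_matrix()
    print('t',round(s['clock'],2),'tcp',np.round(s['tcp_pos'],4),'x-az',round(np.degrees(np.arctan2(M[1,0],M[0,0])),2),'zax',M[:,2].round(4),'F',np.round(s['wrist_force'],1),'gap',round(s['finger_gap']*94,1),round(s['grasp_force'],1),'j6',round(s['joint_positions'][5],2))
    return s
def to(P):
    s=st();M=R.from_quat(s['tcp_rot']).as_matrix();d=M.T@(np.array(P)-s['tcp_pos'])*100
    yaw=np.degrees(np.arctan2(M[1,0],M[0,0]));down=np.array(R.from_euler('z',90,degrees=True).as_matrix()@np.array([[1,0,0],[0,-1,0],[0,0,-1.]]))
    print('slide cm',d.round(2),'|',round(np.linalg.norm(d),1),' rot to az90',np.degrees(R.from_matrix(M.T@down).as_rotvec()).round(2))
E
python3 -c "
from h import *
to([.5,.06,.30])"
```

```text
t 1.15 tcp [0.1577 0.527  0.3016] x-az 90.0 zax [ 1.e-04  3.e-04 -1.e+00] F [-0.4 -0.7 -0.4] gap 94.2 0.0 j6 1.18
slide cm [-46.7   34.22   0.15] | 57.9  rot to az90 [ 0.01 -0.02  0.  ]
```

Emit:
carry_out(rotation=[[0,0,0],[0,0,0],[0,0,0],[0,0,0],[0,0,0],[0,0,0],[0,0,0],[0,0,0],[0,0,0],[0,0,0]], slide=[[-3.3,2.4,0],[-3.3,2.4,0],[-3.3,2.4,0],[-3.3,2.4,0],[-3.3,2.4,0],[-3.3,2.4,0],[-3.3,2.4,0],[-3.3,2.4,0],[-3.3,2.4,0],[-3.3,2.4,0]], jaw=[9.4,9.4,9.4,9.4,9.4,9.4,9.4,9.4,9.4,9.4])

```text
clock: 2.15
tcp_pos: [0.3981, 0.1953, 0.3009]
tcp_rot: [0.706, 0.708, -0.0, -0.0]
wrist_force: [0.2, -0.2, 0.4]
finger_gap: 0.998
grasp_force: 0.0
```

Emit:
carry_out(rotation=[[0,0,0],[0,0,0],[0,0,0],[0,0,0],[0,0,0],[0,0,0]], slide=[[-3.3,2.4,0],[-3.3,2.4,0],[-3.3,2.4,0],[-3.3,2.4,0],[0,0,0],[0,0,0]], jaw=[4,4,4,4,4,4])

```text
clock: 2.75
tcp_pos: [0.4935, 0.0643, 0.3004]
tcp_rot: [0.707, 0.707, -0.001, -0.001]
wrist_force: [-0.2, 0.5, 0.3]
finger_gap: 0.529
grasp_force: 0.0
```

```bash
python3 -c "
from h import *
to([.5,.06,.30]);shot('wrist','w1');crop('w1',0,0,512,384,1.55,'w1b')"
```

```text
t 2.75 tcp [0.4935 0.0643 0.3004] x-az 90.01 zax [-2.5e-03  6.0e-04 -1.0e+00] F [-0.2  0.5  0.3] gap 49.7 0.0 j6 0.02
slide cm [-0.43  0.65  0.04] | 0.8  rot to az90 [-0.14 -0.03  0.01]
```

View pics/w1b.png

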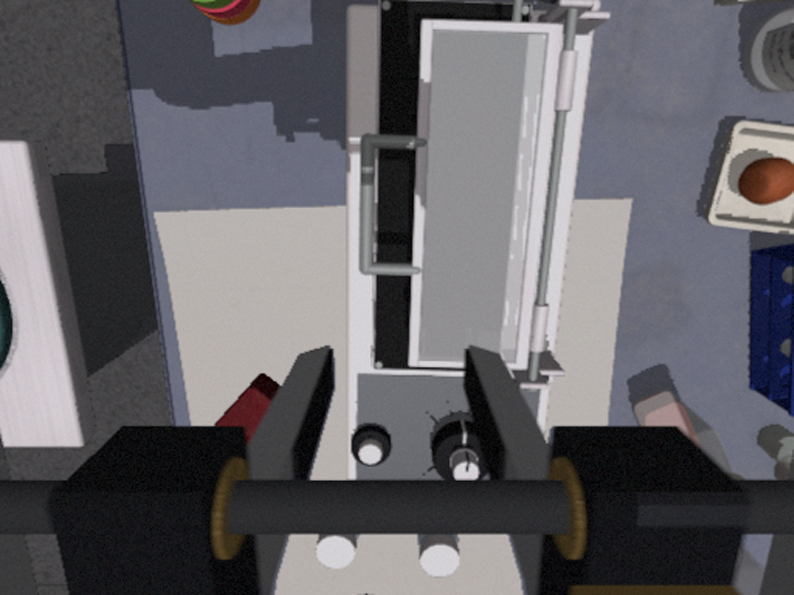

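The bar runs from (367,140) to (367,270) in the enlarged wrist view, the hinge rod from (571,50) to (541,330), and the shaker front-edge corners are visible. The ring and button are at about (458,445) and (370,445).

```bash
python3 - <<'E'
from h import *
w=load('w1');k=1.55
P=lambda u,v,z:onz(w,u/k,v/k,z).round(4)
a,b=P(367,140,.124),P(367,270,.124);print('bar',a,b,(a+b)/2,np.degrees(np.arctan2(*(a-b)[:2])) )
h1,h2=P(569,50,.124),P(541,330,.124);print('hinge',h1,h2,np.degrees(np.arctan2(*(h1-h2)[:2])))
c1,c2=P(423,22,.126),P(411,362,.126);print('plate edge',c1,c2,np.degrees(np.arctan2(*(c1-c2)[:2])))
m1,m2=P(380,5,.077),P(376,367,.077);print('mat front',m1,m2,np.degrees(np.arctan2(*(m1-m2)[:2])))
print('button',P(370,453,.07),'ring knob top',P(464,466,.105))
E
```

```text
bar [0.4724 0.1548 0.124 ] [0.4709 0.0646 0.124 ] [0.47165 0.1097  0.124  ] 0.9527244799001932
hinge [0.6044 0.2105 0.124 ] [0.6009 0.0186 0.124 ] 1.0448827347020586
plate edge [0.5094 0.2265 0.126 ] [ 0.5034 -0.0065  0.126 ] 1.475101800856968
mat front [0.4803 0.2493 0.077 ] [ 0.4742 -0.0317  0.077 ] 1.243592063352202
button [ 0.4673 -0.121   0.07  ] ring knob top [ 0.55  -0.111  0.105]
```

Emit:
carry_out(rotation=[[-0.15,0,1.2],[0,0,0],[0,0,0],[0,0,0],[0,0,0],[0,0,0]], slide=[[0,0,0],[2.3,-1.15,2.5],[2.3,-1.15,2.5],[0,0,2.5],[0,0,2],[0,0,0]], jaw=[2.6,2.6,2.6,2.6,2.6,2.6])

```text
clock: 3.4
tcp_pos: [0.4692, 0.1125, 0.2035]
tcp_rot: [0.714, 0.701, -0.001, -0.001]
wrist_force: [0.3, -0.1, 0.0]
finger_gap: 0.273
grasp_force: 0.0
```

```bash
python3 -c "
from h import *
to([.4717,.1097,.111]);shot('wrist','w2')
w=load('w2');print(proj(w,[[.4724,.1548,.124],[.4709,.0646,.124]]),proj(w,[[.4717,.1097,.205]]))
crop('w2',100,60,400,284,2.6,'w2b')"
```

```text
t 3.4 tcp [0.4692 0.1125 0.2035] x-az 88.95 zax [-3.2e-03 -5.0e-04 -1.0e+00] F [ 0.3 -0.1  0. ] gap 25.7 0.0 j6 0.14
slide cm [-0.27  0.28  9.25] | 9.3  rot to az90 [-0.18  0.03 -1.05]
[[259.47606559 148.30058713]
 [259.43555687 251.15661176]] [[260.05774869 242.09539214]]
```

View pics/w2b.png

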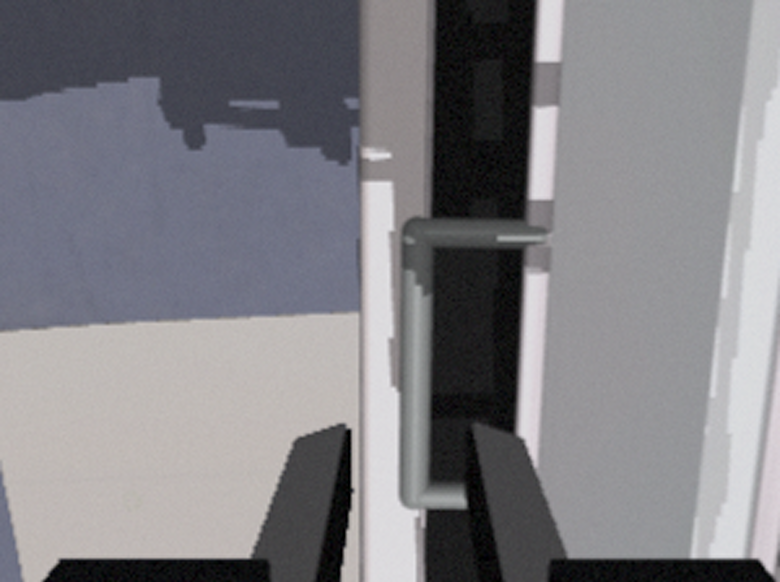

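Emit:
carry_out(rotation=[[0,0,0],[0,0,0],[0,0,0],[0,0,0],[0,0,0],[0,0,0],[0,0,0],[0,0,0]], slide=[[-0.2,0.27,2.3],[0,0,3],[0,0,2.5],[0,0,1.5],[0,0,0],[0,0,0],[0,0,0],[0,0,0]], jaw=[2.6,2.6,2.6,2.6,2.6,0.5,0.5,0.5])

```text
clock: 4.25
tcp_pos: [0.4708, 0.1097, 0.1151]
tcp_rot: [0.714, 0.7, -0.002, -0.002]
wrist_force: [-12.3, 1.1, 6.7]
finger_gap: 0.098
grasp_force: 30.0
```

```bash
python3 -c "
from h import *
st()
a=np.radians([0,4,10,18,28,38,48,58,68,78,86,94])
P=np.c_[-129*np.cos(a),129*np.sin(a)]/10
print(np.c_[np.degrees(a)[1:],np.diff(P,axis=0)].round(2))"
```

```text
t 4.25 tcp [0.4708 0.1097 0.1151] x-az 88.82 zax [-6.2e-03  5.0e-04 -1.0e+00] F [-12.3   1.1   6.7] gap 9.2 30.0 j6 0.13
[[4.00e+00 3.00e-02 9.00e-01]
 [1.00e+01 1.60e-01 1.34e+00]
 [1.80e+01 4.40e-01 1.75e+00]
 [2.80e+01 8.80e-01 2.07e+00]
 [3.80e+01 1.22e+00 1.89e+00]
 [4.80e+01 1.53e+00 1.64e+00]
 [5.80e+01 1.80e+00 1.35e+00]
 [6.80e+01 2.00e+00 1.02e+00]
 [7.80e+01 2.15e+00 6.60e-01]
 [8.60e+01 1.78e+00 2.50e-01]
 [9.40e+01 1.80e+00 0.00e+00]]
```

Emit:
carry_out(rotation=[[0,0,0],[0,0,0],[0,0,0],[0,0,0]], slide=[[0,-0.1,-0.3],[0,0,-0.9],[0,0.16,-1.34],[0,0,0]], jaw=[0.5,0.5,0.5,0.5])

```text
clock: 4.65
tcp_pos: [0.4733, 0.1096, 0.141]
tcp_rot: [0.714, 0.7, -0.0, -0.001]
wrist_force: [-9.8, 0.3, -1.8]
finger_gap: 0.097
grasp_force: 30.0
```

Emit:
carry_out(rotation=[[0,0,0],[0,0,0],[0,0,0],[0,0,0],[0,0,0],[0,0,0]], slide=[[0,0.34,-1.6],[0,0.88,-2.07],[0,1.12,-1.89],[0,1.53,-1.64],[0,1.8,-1.35],[0,0,0]], jaw=[0.5,0.5,0.5,0.5,0.5,0.5])

```text
clock: 5.25
tcp_pos: [0.5348, 0.1078, 0.2312]
tcp_rot: [0.715, 0.699, 0.004, 0.004]
wrist_force: [-4.4, -1.0, 8.8]
finger_gap: 0.094
grasp_force: 30.0
```

```bash
python3 -c "
from h import *
st();shot('side','d2');crop('d2',180,80,340,240,3.5,'d2b')"
```

```text
t 5.25 tcp [0.5348 0.1078 0.2312] x-az 88.75 zax [ 1.200e-02  1.000e-04 -9.999e-01] F [-4.4 -1.   8.8] gap 8.8 30.0 j6 0.12
```

View pics/d2b.png

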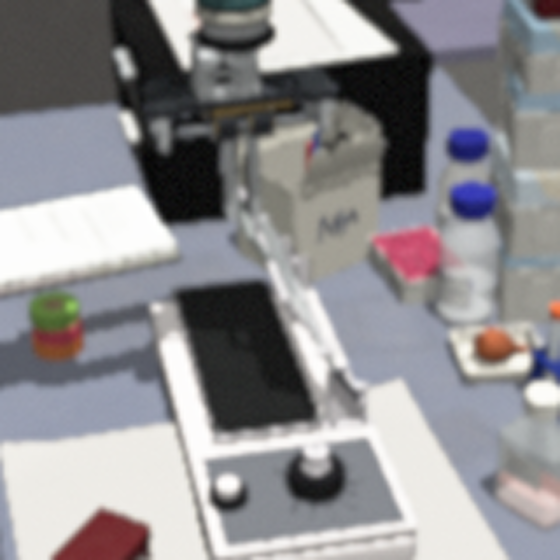

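The flap is up at about 60 degrees, held by the gripper. I'll continue past upright and then release.

Emit:
carry_out(rotation=[[0,0,0],[0,0,0],[0,0,0],[0,0,0],[0,0,0],[0,0,0],[0,0,0],[0,0,0],[0,0,0]], slide=[[0,2,-0.9],[0,2.1,-0.5],[0,1.9,-0.2],[0,0,0],[0,0.3,-0.5],[0,0,-3],[0,0,-3],[0,0,0],[0,0,0]], jaw=[0.5,0.5,0.5,0.5,3,4,4,4,4])

```text
clock: 6.2
tcp_pos: [0.5952, 0.1068, 0.3075]
tcp_rot: [0.715, 0.7, 0.003, 0.002]
wrist_force: [-1.3, 1.0, -0.6]
finger_gap: 0.424
grasp_force: 0.0
```

```bash
python3 -c "
from h import *
st();shot('side','d3');crop('d3',180,80,340,240,3.5,'d3b')"
```

```text
t 6.2 tcp [0.5952 0.1068 0.3075] x-az 88.79 zax [ 6.9e-03  3.0e-04 -1.0e+00] F [-1.3  1.  -0.6] gap 39.9 0.0 j6 0.1
```

View pics/d3b.png

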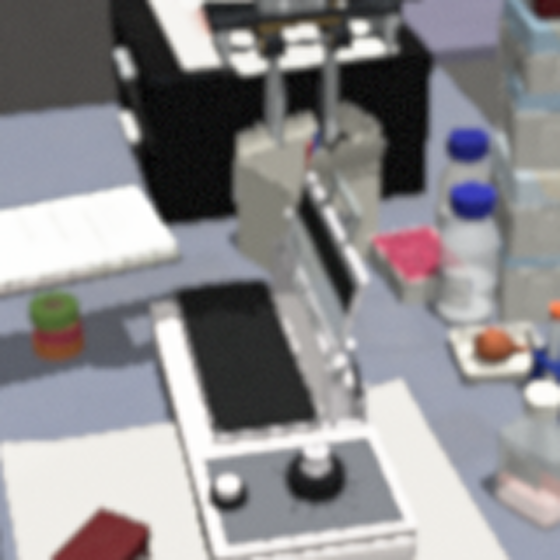

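The flap stands open. Next I'll look at the jars from above.

Emit:
carry_out(rotation=[[0,0,0],[0,0,0],[0,0,0],[0,0,0],[0,0,0],[0,0,0],[0,0,0],[0,0,0],[0,0,0],[0,0,0]], slide=[[-4.5,-1.2,0],[-4.5,-1.2,0],[-4.5,-1.2,0],[-4.5,-1.2,0],[-4.5,-1.2,0],[-4.5,-1.2,0],[-4.5,-1.2,0],[-4.5,-1.2,0],[-4.5,-1.2,0],[-4.5,-1.2,0]], jaw=[7,7,7,7,7,7,7,7,7,7])

```text
clock: 7.25
tcp_pos: [0.4637, -0.342, 0.3033]
tcp_rot: [0.715, 0.7, 0.001, -0.001]
wrist_force: [-0.0, 0.2, 0.0]
finger_gap: 0.746
grasp_force: 0.0
```

Emit:
carry_out(rotation=[[0,0,0],[0,0,0],[0,0,0]], slide=[[-3,-0.5,0],[0,0,0],[0,0,0]], jaw=[7,7,7])

```text
clock: 7.55
tcp_pos: [0.4589, -0.3704, 0.3033]
tcp_rot: [0.715, 0.699, 0.001, -0.001]
wrist_force: [0.3, 0.3, 0.2]
finger_gap: 0.748
grasp_force: 0.0
```

```bash
python3 -c "
from h import *
st();shot('wrist','w3');crop('w3',0,0,512,384,1.55,'w3b')"
```

```text
t 7.55 tcp [ 0.4589 -0.3704  0.3033] x-az 88.73 zax [ 5.0e-04  3.1e-03 -1.0e+00] F [0.3 0.3 0.2] gap 70.3 0.0 j6 -0.75
```

View pics/w3b.png

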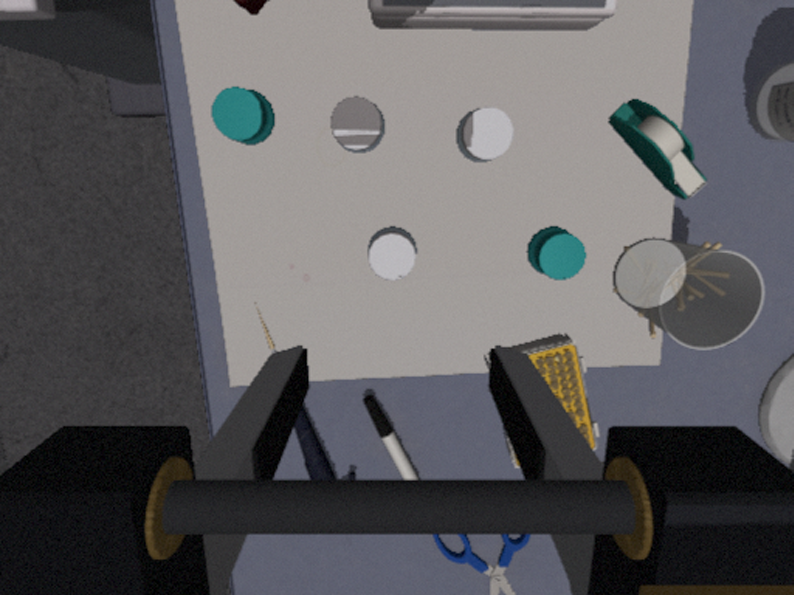

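The jar caps are at (358,125), (487,134) and (392,254) in the 1.55x view, with the turquoise ones at (240,114) and (560,254).

```bash
cat >> h.py <<'E'
def jars(fn):  # refine cap centres from pic by Hough, z=.038
    c=load(fn);g=cv2.medianBlur(cv2.cvtColor(c['image'],cv2.COLOR_RGB2GRAY),3)
    C=cv2.HoughCircles(g,cv2.HOUGH_GRADIENT,1,25,param1=80,param2=14,minRadius=12,maxRadius=26)
    if C is None: return
    for u,v,r in C[0]:
        p=onz(c,u,v,.038)
        if .3<p[0]<.62 and -.45<p[1]<-.2: print('circ',u,v,r,p.round(4))
E
python3 -c "
from h import *
jars('w3');c=load('w3');k=1.55
for p in [(358,125),(487,134),(392,254)]: print(onz(c,p[0]/k,p[1]/k,.038).round(4))
to([.449,-.374,.012])"
```

```text
circ 312.5 84.5 17.4 [ 0.5346 -0.2703  0.038 ]
circ 154.5 71.5 18.0 [ 0.3293 -0.2497  0.038 ]
circ 229.5 79.5 17.4 [ 0.4261 -0.2617  0.038 ]
circ 360.5 163.5 16.9 [ 0.604  -0.3766  0.038 ]
circ 253.5 163.5 15.9 [ 0.4547 -0.3733  0.038 ]
[ 0.428  -0.2631  0.038 ]
[ 0.5369 -0.2728  0.038 ]
[ 0.4539 -0.3738  0.038 ]
t 7.6 tcp [ 0.4594 -0.3697  0.304 ] x-az 88.81 zax [ 0.0013  0.0022 -1.    ] F [ 0.7 -0.3  0.2] gap 70.2 0.0 j6 -0.75
slide cm [-0.52 -1.06 29.2 ] | 29.2  rot to az90 [ 0.08 -0.13 -1.19]
```

Emit:
carry_out(rotation=[[0,0,0],[0,0,0],[0,0,0],[0,0,0],[0,0,0],[0,0,0],[0,0,0],[0,0,0]], slide=[[-0.4,-0.5,4.5],[0,0,4.5],[0,0,4.5],[0,0,4.5],[0,0,4.5],[0,0,4],[0,0,2.7],[0,0,0]], jaw=[7,7,7,7,7,7,7,7])

```text
clock: 8.4
tcp_pos: [0.4528, -0.3696, 0.0081]
tcp_rot: [0.714, 0.701, 0.001, -0.005]
wrist_force: [0.1, 0.3, -0.2]
finger_gap: 0.746
grasp_force: 0.0
```

```bash
python3 -c "
from h import *
to([.4543,-.3735,.012])"
```

```text
t 8.4 tcp [ 0.4528 -0.3696  0.0081] x-az 88.93 zax [-0.0048  0.008  -1.    ] F [ 0.1  0.3 -0.2] gap 70.1 0.0 j6 -0.76
slide cm [-0.39  0.16 -0.4 ] | 0.6  rot to az90 [-0.28 -0.45 -1.06]
```

Emit:
carry_out(rotation=[[-0.25,-0.45,0],[0,0,0],[0,0,0],[0,0,0],[0,0,0],[0,0,0],[0,0,0]], slide=[[-0.35,0.15,-0.4],[0,0,0],[0,0,0],[0,0,0],[0,0,0],[0,0,0],[0,0,0]], jaw=[7,4.2,4.2,4.2,4.2,4.2,4.2])

```text
clock: 9.1
tcp_pos: [0.4566, -0.3785, 0.0184]
tcp_rot: [0.715, 0.7, -0.0, 0.006]
wrist_force: [-2.8, 0.3, 6.5]
finger_gap: 0.453
grasp_force: 30.0
```

```bash
python3 -c "
from h import *
st()"
```

```text
t 9.1 tcp [ 0.4566 -0.3785  0.0184] x-az 88.78 zax [ 0.0075 -0.009  -0.9999] F [-2.8  0.3  6.5] gap 42.6 30.0 j6 -0.77
```

```bash
python3 -c "
from h import *
shot('wrist','w4');crop('w4',130,130,390,330,3,'w4b')
c=load('w4');print(proj(c,[[.4543,-.3735,.038],[.4566,-.3785,.0184]]))"
```

```text
[[251.34883921 243.21513474]
 [255.70513561 236.84438278]]
```

View pics/w4b.png

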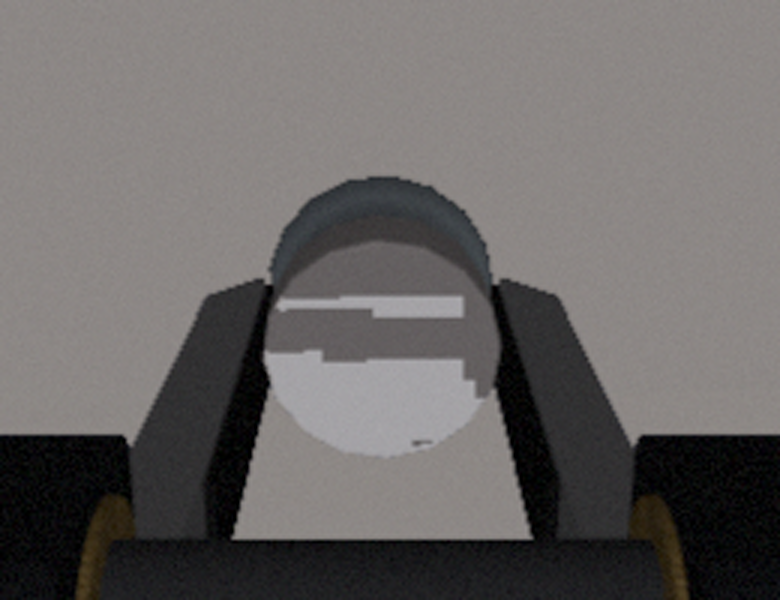

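The jar is well centred between the pads, with its cap at about crop (382,348). Lifting now.

Emit:
carry_out(rotation=[[0,0,0],[0,0,0],[0,0,0],[0,0,0],[0,0,0],[0,0,0],[0,0,0],[0,0,0],[0,0,0],[0,0,0]], slide=[[0,0,-2],[0,0,-4.5],[0,0,-4.5],[0,0,-4.5],[2,0.3,-4.5],[4.4,0.6,0],[4.4,0.6,0],[4.4,0.6,0],[4.4,0.6,0],[4.4,0.6,0]], jaw=[4.2,4.2,4.2,4.2,4.2,4.2,4.2,4.2,4.2,4.2])

```text
clock: 10.15
tcp_pos: [0.4931, -0.1352, 0.2149]
tcp_rot: [0.715, 0.699, -0.0, 0.005]
wrist_force: [-0.4, 0.8, -0.4]
finger_gap: 0.453
grasp_force: 30.0
```

Emit:
carry_out(rotation=[[0,0,0],[0,0,0],[0,0,0],[0,0,0],[0,0,0],[0,0,0],[0,0,0],[0,0,0],[0,0,0]], slide=[[4.4,0.6,0],[4.4,0.6,0],[4.4,0.6,0],[4.4,0.6,0],[4.4,0.6,0],[4.4,0.6,0],[3.5,0,0],[0,0,0],[0,0,0]], jaw=[4.2,4.2,4.2,4.2,4.2,4.2,4.2,4.2,4.2])

```text
clock: 11.05
tcp_pos: [0.5352, 0.1615, 0.2126]
tcp_rot: [0.714, 0.7, -0.001, 0.005]
wrist_force: [-0.2, -0.7, -0.6]
finger_gap: 0.45
grasp_force: 30.0
```

```bash
python3 -c "
from h import *
c=load('w4');p=onz(c,257.3,246,.038);print('cap',p)
# tool-frame offset of jar at grasp
M=R.from_euler('z',0).as_matrix()
to([.5259,.1645,.0964])"
```

```text
cap [ 0.45746438 -0.37521324  0.038     ]
t 11.05 tcp [0.5352 0.1615 0.2126] x-az 88.88 zax [ 0.0054 -0.0086 -0.9999] F [-0.2 -0.7 -0.6] gap 42.3 30.0 j6 0.22
slide cm [ 0.38 -1.   11.61] | 11.7  rot to az90 [ 0.31  0.49 -1.11]
```

Emit:
carry_out(rotation=[[0.25,0.4,0],[0,0,0],[0,0,0],[0,0,0],[0,0,0],[0,0,0],[0,0,0],[0,0,0]], slide=[[0.1,-1.0,0],[0,0,3],[0,0,4],[0,0,3],[0,0,1],[0,0,0.4],[0,0,0],[0,0,0]], jaw=[4.2,4.2,4.2,4.2,4.2,4.2,4.2,4.2])

```text
clock: 11.85
tcp_pos: [0.5272, 0.1621, 0.1018]
tcp_rot: [0.715, 0.699, 0.002, 0.002]
wrist_force: [0.1, -0.5, -0.3]
finger_gap: 0.453
grasp_force: 30.0
```

```bash
python3 -c "
from h import *
to([.5259,.1615,.0954])"
```

```text
t 11.85 tcp [0.5272 0.1621 0.1018] x-az 88.76 zax [ 0.0065  0.     -1.    ] F [ 0.1 -0.5 -0.3] gap 42.6 30.0 j6 0.22
slide cm [-0.07 -0.13  0.63] | 0.7  rot to az90 [ 0.37 -0.   -1.24]
```

Emit:
carry_out(rotation=[[0,0,0],[0,0,0],[0,0,0],[0,0,0]], slide=[[0,-0.1,0.3],[0,0,0.2],[0,0,0],[0,0,0]], jaw=[4.2,4.2,4.2,4.2])

```text
clock: 12.25
tcp_pos: [0.5255, 0.1625, 0.0955]
tcp_rot: [0.714, 0.7, 0.002, 0.002]
wrist_force: [0.3, 0.5, 3.5]
finger_gap: 0.458
grasp_force: 30.0
```

Emit:
carry_out(rotation=[[0,0,0],[0,0,0],[0,0,0],[0,0,0],[0,0,0],[0,0,0],[0,0,0],[0,0,0],[0,0,0],[0,0,0]], slide=[[0,0,0],[0,0,0],[0,0,-2],[0,0,-4],[0,0,-5],[-4.5,-0.4,-2],[-4.5,-0.4,-2],[-4.5,-0.4,-2],[-4.5,-0.4,-2],[-4.5,-0.4,-2]], jaw=[6,6,6,6,6,7,7,7,7,7])

```text
clock: 13.25
tcp_pos: [0.4989, -0.0638, 0.3052]
tcp_rot: [0.714, 0.7, 0.001, 0.001]
wrist_force: [0.9, -0.9, 0.5]
finger_gap: 0.741
grasp_force: 0.0
```

Emit:
carry_out(rotation=[[0,0,0],[0,0,0],[0,0,0],[0,0,0],[0,0,0],[0,0,0],[0,0,0],[0,0,0],[0,0,0],[0,0,0]], slide=[[-4.5,-0.4,0],[-4.5,-0.4,0],[-4.5,-0.4,0],[-4.5,-0.4,0],[-4.5,-0.4,0],[-4.5,-0.4,0],[-3.5,-0.4,0],[0,0,0],[0,0,0],[0,0,0]], jaw=[7,7,7,7,7,7,7,7,7,7])

```text
clock: 14.25
tcp_pos: [0.4654, -0.3655, 0.3048]
tcp_rot: [0.714, 0.7, 0.001, 0.001]
wrist_force: [0.2, 0.1, -0.0]
finger_gap: 0.746
grasp_force: 0.0
```

```bash
python3 -c "
from h import *
shot('wrist','w5');jars('w5');to([.5353,-.271,.014])
"
```

```text
circ 149.5 75.5 17.4 [ 0.3288 -0.2507  0.038 ]
circ 355.5 167.5 16.1 [ 0.6051 -0.3782  0.038 ]
circ 309.5 89.5 15.6 [ 0.5379 -0.2722  0.038 ]
circ 227.5 83.5 15.9 [ 0.43   -0.2626  0.038 ]
t 14.3 tcp [ 0.4655 -0.3652  0.3051] x-az 88.88 zax [ 3.e-03 -8.e-04 -1.e+00] F [ 0.2 -0.6  0.1] gap 70.0 0.0 j6 -0.74
slide cm [ 9.58  6.71 29.13] | 31.4  rot to az90 [ 0.17  0.04 -1.12]
```

Emit:
carry_out(rotation=[[0,0,0],[0,0,0],[0,0,0],[0,0,0],[0,0,0],[0,0,0],[0,0,0],[0,0,0],[0,0,0],[0,0,0]], slide=[[3.1,2.3,2],[3.1,2.3,2],[3.1,2.3,2],[0,0,4.5],[0,0,4.5],[0,0,4.5],[0,0,4.5],[0,0,3.5],[0,0,1.4],[0,0,0]], jaw=[7,7,7,7,7,7,7,7,7,7])

```text
clock: 15.3
tcp_pos: [0.5357, -0.2733, 0.0139]
tcp_rot: [0.714, 0.7, 0.0, -0.001]
wrist_force: [-0.1, 0.2, 0.1]
finger_gap: 0.744
grasp_force: 0.0
```

Emit:
carry_out(rotation=[[0,0,0],[0,0,0]], slide=[[0,0,0],[0,0,0]], jaw=[7,7])

```text
clock: 15.5
tcp_pos: [0.5388, -0.2762, 0.0192]
tcp_rot: [0.714, 0.7, 0.001, 0.004]
wrist_force: [-0.0, 0.3, -0.2]
finger_gap: 0.744
grasp_force: 0.0
```

```bash
python3 -c "
from h import *
to([.5372,-.2735,.014])
"
```

```text
t 15.5 tcp [ 0.5388 -0.2762  0.0192] x-az 88.81 zax [ 0.0075 -0.0039 -1.    ] F [-0.   0.3 -0.2] gap 69.9 0.0 j6 -0.55
slide cm [ 0.27 -0.17  0.51] | 0.6  rot to az90 [ 0.43  0.22 -1.19]
```

Emit:
carry_out(rotation=[[0,0,0],[0,0,0],[0,0,0],[0,0,0],[0,0,0],[0,0,0],[0,0,0]], slide=[[0.1,-0.1,0.3],[0,0,0],[0,0,0],[0,0,0],[0,0,0],[0,0,0],[0,0,0]], jaw=[7,4.2,4.2,4.2,4.2,4.2,4.2])

```text
clock: 16.2
tcp_pos: [0.5361, -0.2743, 0.013]
tcp_rot: [0.715, 0.7, 0.001, 0.001]
wrist_force: [1.3, 0.5, 0.3]
finger_gap: 0.455
grasp_force: 30.0
```

```bash
python3 -c "
from h import *
st(); c=shot('wrist','w6')
g=cv2.medianBlur(cv2.cvtColor(c['image'],cv2.COLOR_RGB2GRAY),3)[180:310,180:340]
C=cv2.HoughCircles(g,cv2.HOUGH_GRADIENT,1,60,param1=80,param2=12,minRadius=32,maxRadius=46)
print(C)
for u,v,r in C[0][:2]: print(onz(c,u+180,v+180,.038))
"
```

```text
t 16.2 tcp [ 0.5361 -0.2743  0.013 ] x-az 88.79 zax [ 0.0031 -0.001  -1.    ] F [1.3 0.5 0.3] gap 42.8 30.0 j6 -0.55
[[[76.5 66.5 40.8]]]
[ 0.53658629 -0.2689837   0.038     ]
```

Emit:
carry_out(rotation=[[0,0,0],[0,0,0],[0,0,0],[0,0,0],[0,0,0],[0,0,0],[0,0,0],[0,0,0],[0,0,0],[0,0,0]], slide=[[0,0,-2],[0,0,-4.5],[0,0,-4.5],[0,0,-4.5],[1.9,-0.1,-4.5],[4,-0.2,0],[4,-0.2,0],[4,-0.2,0],[4,-0.2,0],[4,-0.2,0]], jaw=[4.2,4.2,4.2,4.2,4.2,4.2,4.2,4.2,4.2,4.2])

```text
clock: 17.25
tcp_pos: [0.5283, -0.0533, 0.2123]
tcp_rot: [0.715, 0.699, 0.0, 0.001]
wrist_force: [0.4, -0.8, -2.0]
finger_gap: 0.452
grasp_force: 30.0
```

Emit:
carry_out(rotation=[[0,0,0],[0,0,0],[0,0,0],[0,0,0],[0,0,0],[0,0,0],[0,0,0]], slide=[[4,-0.2,0],[4,-0.2,0],[4,-0.2,0],[4,-0.2,0],[0,0,0],[0,0,0],[0,0,0]], jaw=[4.2,4.2,4.2,4.2,4.2,4.2,4.2])

```text
clock: 17.95
tcp_pos: [0.5243, 0.1043, 0.2122]
tcp_rot: [0.715, 0.699, 0.0, 0.001]
wrist_force: [0.3, 0.6, -0.9]
finger_gap: 0.452
grasp_force: 30.0
```

```bash
python3 -c "
from h import *
to([.5247,.105,.090])
c=shot('wrist','w7');crop('w7',100,40,412,300,2.5,'w7b')"
```

```text
t 17.95 tcp [0.5243 0.1043 0.2122] x-az 88.73 zax [ 0.002  -0.0016 -1.    ] F [ 0.3  0.6 -0.9] gap 42.5 30.0 j6 0.11
slide cm [ 0.09  0.02 12.22] | 12.2  rot to az90 [ 0.12  0.09 -1.27]
```

View pics/w7b.png

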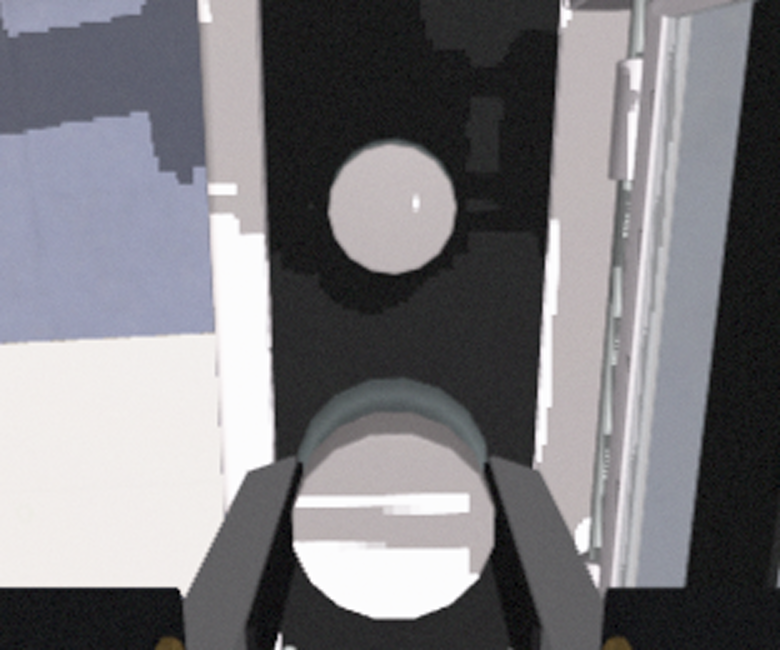

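The first jar stands upright on the mat with its cap at crop (392,207). The second is held upright.

```bash
python3 -c "
from h import *
c=load('w7');print(onz(c,100+392/2.5,40+207/2.5,.115))
print('mat edges',onz(c,100+265/2.5,40+207/2.5,.077),onz(c,100+552/2.5,40+207/2.5,.077))
print('held',onz(c,100+394/2.5,40+526/2.5,.237))"
```

```text
[0.52633799 0.16559771 0.115     ]
mat edges [0.47783126 0.16442925 0.077     ] [0.58746081 0.16200632 0.077     ]
held [0.52533591 0.10736291 0.237     ]
```

Emit:
carry_out(rotation=[[0,0,0],[0,0,0],[0,0,0],[0,0,0],[0,0,0],[0,0,0],[0,0,0],[0,0,0]], slide=[[0,0,3],[0,0,4],[0,0,3],[0,0,1],[0,0,0.6],[0,0,0],[0,0,0],[0,0,0]], jaw=[4.2,4.2,4.2,4.2,4.2,4.2,4.2,4.2])

```text
clock: 18.8
tcp_pos: [0.5259, 0.1052, 0.0985]
tcp_rot: [0.715, 0.7, 0.002, 0.002]
wrist_force: [-0.0, 0.2, -0.5]
finger_gap: 0.453
grasp_force: 30.0
```

Emit:
carry_out(rotation=[[0,0,0],[0,0,0],[0,0,0],[0,0,0],[0,0,0]], slide=[[0,-0.1,0.4],[0,0,0.2],[0,0,0.1],[0,0,0],[0,0,0]], jaw=[4.2,4.2,4.2,4.2,4.2])

```text
clock: 19.3
tcp_pos: [0.5236, 0.1053, 0.09]
tcp_rot: [0.714, 0.7, 0.001, 0.001]
wrist_force: [-1.4, -0.8, 3.3]
finger_gap: 0.456
grasp_force: 30.0
```

Contact. I'll release, go back and fetch the third jar.

Emit:
carry_out(rotation=[[0,0,0],[0,0,0],[0,0,0],[0,0,0],[0,0,0],[0,0,0],[0,0,0],[0,0,0],[0,0,0],[0,0,0]], slide=[[0,0,0],[0,0,0],[0,0,-2],[0,0,-4],[0,0,-5],[-4.5,-0.6,-2],[-4.5,-0.6,-2],[-4.5,-0.6,-2],[-4.5,-0.6,-2],[-4.5,-0.6,-2]], jaw=[6,6,6,6,6,7,7,7,7,7])

```text
clock: 20.3
tcp_pos: [0.4879, -0.1206, 0.3003]
tcp_rot: [0.714, 0.7, 0.001, 0.001]
wrist_force: [1.2, -0.9, 0.5]
finger_gap: 0.742
grasp_force: 0.0
```

Emit:
carry_out(rotation=[[0,0,0],[0,0,0],[0,0,0],[0,0,0],[0,0,0],[0,0,0],[0,0,0],[0,0,0],[0,0,0]], slide=[[-4.5,-0.6,0],[-4.5,-0.6,0],[-4.5,-0.6,0],[-4.5,-0.6,0],[-4.5,-0.6,0],[0,0,0],[0,0,0],[0,0,0],[0,0,0]], jaw=[7,7,7,7,7,7,7,7,7])

```text
clock: 21.2
tcp_pos: [0.4542, -0.3419, 0.3002]
tcp_rot: [0.714, 0.7, 0.001, 0.002]
wrist_force: [0.1, -0.5, -0.2]
finger_gap: 0.741
grasp_force: 0.0
```

```bash
python3 -c "
from h import *
shot('wrist','w8');jars('w8');to([.4285,-.264,.014])
"
```

```text
circ 234.5 100.5 16.9 [ 0.4276 -0.2609  0.038 ]
circ 157.5 93.5 16.9 [ 0.3272 -0.2502  0.038 ]
circ 357.5 180.5 16.0 [ 0.5966 -0.3725  0.038 ]
t 21.25 tcp [ 0.4542 -0.3419  0.3002] x-az 88.92 zax [ 0.0034 -0.0013 -1.    ] F [ 0.2 -0.8  0.8] gap 69.8 0.0 j6 -0.73
slide cm [ 7.77 -2.81 28.61] | 29.8  rot to az90 [ 0.2   0.07 -1.08]
```

Emit:
carry_out(rotation=[[0,0,0],[0,0,0],[0,0,0],[0,0,0],[0,0,0],[0,0,0],[0,0,0],[0,0,0],[0,0,0],[0,0,0]], slide=[[4,-1.4,2.5],[4,-1.4,3],[0,0,4.5],[0,0,4.5],[0,0,4.5],[0,0,4.5],[0,0,3.5],[0,0,1.4],[0,0,0],[0,0,0]], jaw=[7,7,7,7,7,7,7,7,7,7])

```text
clock: 22.25
tcp_pos: [0.4299, -0.2649, 0.0186]
tcp_rot: [0.714, 0.7, 0.001, 0.003]
wrist_force: [0.1, -0.4, 0.5]
finger_gap: 0.743
grasp_force: 0.0
```

Emit:
carry_out(rotation=[[0,0,0],[0,0,0]], slide=[[0,0,0],[0,0,0]], jaw=[7,7])

```text
clock: 22.45
tcp_pos: [0.43, -0.2655, 0.019]
tcp_rot: [0.715, 0.7, 0.001, 0.003]
wrist_force: [-0.3, -0.1, 0.9]
finger_gap: 0.747
grasp_force: 0.0
```

Emit:
carry_out(rotation=[[0,0,0],[0,0,0],[0,0,0],[0,0,0],[0,0,0],[0,0,0],[0,0,0]], slide=[[0.3,-0.1,0.4],[0,0,0],[0,0,0],[0,0,0],[0,0,0],[0,0,0],[0,0,0]], jaw=[7,4.2,4.2,4.2,4.2,4.2,4.2])

```text
clock: 23.15
tcp_pos: [0.4273, -0.2614, 0.0126]
tcp_rot: [0.715, 0.7, 0.0, 0.001]
wrist_force: [-1.4, 0.2, 1.0]
finger_gap: 0.455
grasp_force: 30.0
```

```bash
python3 -c "
from h import *
st(); c=shot('wrist','w9')
g=cv2.medianBlur(cv2.cvtColor(c['image'],cv2.COLOR_RGB2GRAY),3)[180:310,180:340]
C=cv2.HoughCircles(g,cv2.HOUGH_GRADIENT,1,60,param1=80,param2=12,minRadius=32,maxRadius=46)
for u,v,r in C[0][:2]: print(onz(c,u+180,v+180,.038))
"
```

```text
t 23.15 tcp [ 0.4273 -0.2614  0.0126] x-az 88.79 zax [ 2.e-03 -7.e-04 -1.e+00] F [-1.4  0.2  1. ] gap 42.8 30.0 j6 -0.64
[ 0.42774314 -0.26335469  0.038     ]
```

Emit:
carry_out(rotation=[[0,0,0],[0,0,0],[0,0,0],[0,0,0],[0,0,0],[0,0,0],[0,0,0],[0,0,0],[0,0,0],[0,0,0]], slide=[[0,0,-2],[0,0,-4.5],[0,0,-4.5],[0,0,-4.5],[0,0,-4.5],[4,1.15,0],[4,1.15,0],[4,1.15,0],[4,1.1,0],[4,1.1,0]], jaw=[4.2,4.2,4.2,4.2,4.2,4.2,4.2,4.2,4.2,4.2])

```text
clock: 24.2
tcp_pos: [0.4881, -0.0608, 0.2124]
tcp_rot: [0.715, 0.7, 0.001, 0.001]
wrist_force: [-0.5, -0.5, -1.1]
finger_gap: 0.448
grasp_force: 30.0
```

Emit:
carry_out(rotation=[[0,0,0],[0,0,0],[0,0,0],[0,0,0],[0,0,0],[0,0,0]], slide=[[4,1.1,0],[4,1.1,0],[3.7,1.1,0],[0,0,0],[0,0,0],[0,0,0]], jaw=[4.2,4.2,4.2,4.2,4.2,4.2])

```text
clock: 24.8
tcp_pos: [0.5231, 0.053, 0.2124]
tcp_rot: [0.715, 0.699, 0.0, 0.001]
wrist_force: [0.3, 0.1, -0.6]
finger_gap: 0.456
grasp_force: 30.0
```

```bash
python3 -c "
from h import *
to([.5235,.0535,.090])
c=shot('wrist','w10')
g=cv2.medianBlur(cv2.cvtColor(c['image'],cv2.COLOR_RGB2GRAY),3)
for u,v,r in cv2.HoughCircles(g,cv2.HOUGH_GRADIENT,1,40,param1=80,param2=18,minRadius=20,maxRadius=32)[0]: print(u,v,r,onz(c,u,v,.115).round(4))
"
```

```text
t 24.8 tcp [0.5231 0.053  0.2124] x-az 88.74 zax [ 0.0022 -0.0013 -1.    ] F [ 0.3  0.1 -0.6] gap 42.8 30.0 j6 0.02
slide cm [6.000e-02 1.000e-02 1.224e+01] | 12.2  rot to az90 [ 0.13  0.07 -1.26]
255.5 130.5 25.2 [0.5239 0.1079 0.115 ]
256.5 57.5 27.9 [0.526  0.1653 0.115 ]
```

Both placed jars stand at 57 mm spacing. Lowering the third.

Emit:
carry_out(rotation=[[0,0,0],[0,0,0],[0,0,0],[0,0,0],[0,0,0],[0,0,0],[0,0,0],[0,0,0],[0,0,0]], slide=[[0,0,3],[0,0,4],[0,0,3],[0,0,1],[0,0,0.6],[0,-0.1,0.4],[0,0,0.2],[0,0,0],[0,0,0]], jaw=[4.2,4.2,4.2,4.2,4.2,4.2,4.2,4.2,4.2])

```text
clock: 25.75
tcp_pos: [0.5234, 0.0538, 0.0919]
tcp_rot: [0.715, 0.7, 0.001, 0.002]
wrist_force: [0.0, 0.6, -1.4]
finger_gap: 0.454
grasp_force: 30.0
```

Emit:
carry_out(rotation=[[0,0,0],[0,0,0],[0,0,0]], slide=[[0,0,0.2],[0,0,0],[0,0,0]], jaw=[4.2,4.2,4.2])

```text
clock: 26.05
tcp_pos: [0.5234, 0.0538, 0.0897]
tcp_rot: [0.714, 0.7, 0.001, 0.002]
wrist_force: [1.4, -0.7, 2.9]
finger_gap: 0.45
grasp_force: 30.0
```

Emit:
carry_out(rotation=[[0,0,0],[0,0,0],[0,0,0],[0,0,0],[0,0,0],[0,0,0],[0,0,0],[0,0,0],[0,0,0],[0,0,0]], slide=[[0,0,0],[0,0,0],[0,0,-2],[0,0,-4],[0,0,-5],[0,0,-5],[0,0,-4.5],[2.7,3,-3],[2.7,3,0],[0,0,0]], jaw=[6,6,6,6,6,5,4,4,4,4])

```text
clock: 27.05
tcp_pos: [0.5854, 0.1089, 0.3214]
tcp_rot: [0.713, 0.701, 0.0, 0.0]
wrist_force: [0.4, 0.3, -1.4]
finger_gap: 0.427
grasp_force: 0.0
```

Emit:
carry_out(rotation=[[0,0,0],[0,0,0],[0,0,0],[0,0,0],[0,0,0]], slide=[[0,3,0],[0,2.8,0],[0,0,0],[0,0,0],[0,0,0]], jaw=[3.4,3.4,3.4,3.4,3.4])

```text
clock: 27.55
tcp_pos: [0.6399, 0.105, 0.3241]
tcp_rot: [0.715, 0.7, 0.0, 0.001]
wrist_force: [-0.6, 0.4, 0.8]
finger_gap: 0.363
grasp_force: 0.0
```

```bash
python3 -c "
from h import *
to([.6423,.1065,.235])
c=shot('wrist','w11');crop('w11',100,60,412,320,2.5,'w11b')
a=1.9
print(proj(c,[[.6423-.0008,.1065-.044,.246],[.6423+.0008,.1065+.044,.246]]))"
```

```text
t 27.55 tcp [0.6399 0.105  0.3241] x-az 88.78 zax [ 2.2e-03 -9.0e-04 -1.0e+00] F [-0.6  0.4  0.8] gap 34.1 0.0 j6 0.1
slide cm [0.16 0.22 8.91] | 8.9  rot to az90 [ 0.13  0.05 -1.22]
[[258.86426139 246.13143041]
 [258.70506969 144.48872918]]
```

View pics/w11b.png

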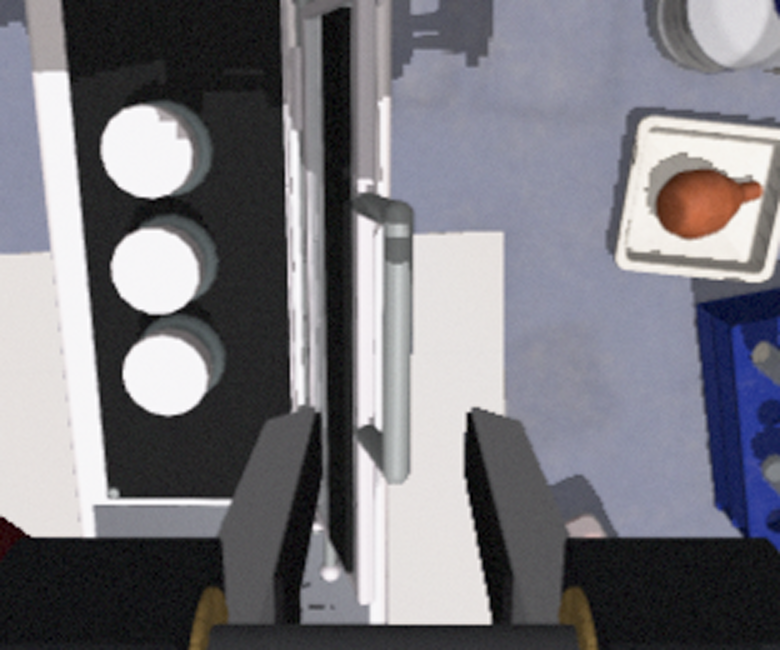

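All three jars stand upright, and the open bar is at crop x≈397, where I predicted it. I'll pinch it and bring it forward.

Emit:
carry_out(rotation=[[0,0,0],[0,0,0],[0,0,0],[0,0,0],[0,0,0],[0,0,0],[0,0,0],[0,0,0],[0,0,0]], slide=[[0.1,0.2,3],[0,0,3.5],[0,0,1.7],[0,0,0.7],[0,0,0],[0,0,0],[0,0,0],[0,0,0],[0,0,0]], jaw=[3.4,3.4,3.4,3.4,3.4,0.5,0.5,0.5,0.5])

```text
clock: 28.5
tcp_pos: [0.6415, 0.1063, 0.2365]
tcp_rot: [0.714, 0.7, -0.0, 0.0]
wrist_force: [-6.6, -0.2, 4.4]
finger_gap: 0.097
grasp_force: 30.0
```

```bash
python3 -c "
from h import *
st()
a=np.radians([108.9,104,96,87,78,69,60,51,42,33,24,16,9,4,0])
P=np.c_[-129*np.cos(a),129*np.sin(a)]/10
print(np.c_[np.degrees(a)[1:],np.diff(P,axis=0),P[1:]-P[0]].round(2))"
```

```text
t 28.5 tcp [0.6415 0.1063 0.2365] x-az 88.8 zax [-0.e+00 -7.e-04 -1.e+00] F [-6.6 -0.2  4.4] gap 9.1 30.0 j6 0.1
[[ 1.040e+02 -1.060e+00  3.100e-01 -1.060e+00  3.100e-01]
 [ 9.600e+01 -1.770e+00  3.100e-01 -2.830e+00  6.200e-01]
 [ 8.700e+01 -2.020e+00  5.000e-02 -4.850e+00  6.800e-01]
 [ 7.800e+01 -2.010e+00 -2.600e-01 -6.860e+00  4.100e-01]
 [ 6.900e+01 -1.940e+00 -5.700e-01 -8.800e+00 -1.600e-01]
 [ 6.000e+01 -1.830e+00 -8.700e-01 -1.063e+01 -1.030e+00]
 [ 5.100e+01 -1.670e+00 -1.150e+00 -1.230e+01 -2.180e+00]
 [ 4.200e+01 -1.470e+00 -1.390e+00 -1.377e+01 -3.570e+00]
 [ 3.300e+01 -1.230e+00 -1.610e+00 -1.500e+01 -5.180e+00]
 [ 2.400e+01 -9.700e-01 -1.780e+00 -1.596e+01 -6.960e+00]
 [ 1.600e+01 -6.200e-01 -1.690e+00 -1.658e+01 -8.650e+00]
 [ 9.000e+00 -3.400e-01 -1.540e+00 -1.692e+01 -1.019e+01]
 [ 4.000e+00 -1.300e-01 -1.120e+00 -1.705e+01 -1.130e+01]
 [ 0.000e+00 -3.000e-02 -9.000e-01 -1.708e+01 -1.220e+01]]
```

Emit:
carry_out(rotation=[[0,0,0],[0,0,0],[0,0,0],[0,0,0],[0,0,0],[0,0,0],[0,0,0]], slide=[[0,-1.06,-0.31],[0,-1.77,-0.31],[0,-2.02,-0.05],[0,-2.01,0.26],[0,-1.94,0.57],[0,-1.83,0.87],[0,0,0]], jaw=[0.5,0.5,0.5,0.5,0.5,0.5,0.5])

```text
clock: 29.2
tcp_pos: [0.5343, 0.1095, 0.2254]
tcp_rot: [0.714, 0.7, 0.001, 0.0]
wrist_force: [-4.3, 3.4, 6.1]
finger_gap: 0.097
grasp_force: 30.0
```

Emit:
carry_out(rotation=[[0,0,0],[0,0,0],[0,0,0],[0,0,0],[0,0,0],[0,0,0],[0,0,0]], slide=[[0,-1.67,1.15],[0,-1.47,1.39],[0,-1.3,1.61],[0,-1.0,1.78],[0,-0.65,1.69],[0,-0.34,1.54],[0,0,0]], jaw=[0.5,0.5,0.5,0.5,0.5,0.5,0.5])

```text
clock: 29.9
tcp_pos: [0.4722, 0.1111, 0.13]
tcp_rot: [0.714, 0.7, 0.001, -0.001]
wrist_force: [0.8, 5.0, -1.4]
finger_gap: 0.098
grasp_force: 30.0
```

Emit:
carry_out(rotation=[[0,0,0],[0,0,0],[0,0,0],[0,0,0],[0,0,0]], slide=[[0,-0.1,0.8],[0,0,0.5],[0,0,0],[0,0,0],[0,0,0]], jaw=[0.5,0.5,0.5,0.5,0.5])

```text
clock: 30.4
tcp_pos: [0.4711, 0.111, 0.1187]
tcp_rot: [0.714, 0.7, 0.0, -0.001]
wrist_force: [-2.8, 5.5, -2.7]
finger_gap: 0.095
grasp_force: 30.0
```

Emit:
carry_out(rotation=[[0,0,0],[0,0,0],[0,0,0],[0,0,0],[0,0,0],[0,0,0],[0,0,0]], slide=[[0,0,0],[0,0,0],[0,0,0],[0,0,-2],[0,0,-4],[0,0,-5],[0,0,-4]], jaw=[2.6,2.6,2.6,2.6,2.6,4,5])

```text
clock: 31.1
tcp_pos: [0.472, 0.1094, 0.2724]
tcp_rot: [0.715, 0.699, 0.002, 0.002]
wrist_force: [0.5, 0.6, 0.6]
finger_gap: 0.408
grasp_force: 0.0
```

```bash
python3 -c "
from h import *
to([.55,-.13,.27])"
```

```text
t 31.1 tcp [0.472  0.1094 0.2724] x-az 88.75 zax [ 0.0054 -0.0012 -1.    ] F [0.5 0.6 0.6] gap 38.3 0.0 j6 0.13
slide cm [-23.76   8.32   0.31] | 25.2  rot to az90 [ 0.31  0.06 -1.25]
```

Emit:
carry_out(rotation=[[0,0,0],[0,0,0],[0,0,0],[0,0,0],[0,0,0],[0,0,0],[0,0,0],[0,0,0],[0,0,0],[0,0,0]], slide=[[-4.2,0.8,0],[-4.2,0.8,0],[-4.2,0.8,0],[-4.2,0.8,0],[-4.2,0.8,0],[-4.2,0.8,0],[-4.2,0.8,0],[-3.5,0.8,0],[0,0,0],[0,0,0]], jaw=[7,7,7,7,7,7,7,7,7,7])

```text
clock: 32.1
tcp_pos: [0.5284, -0.2213, 0.2695]
tcp_rot: [0.715, 0.699, 0.001, 0.001]
wrist_force: [0.1, -0.1, 0.0]
finger_gap: 0.745
grasp_force: 0.0
```

```bash
python3 -c "
from h import *
st();c=shot('wrist','w12')
print(proj(c,[[.55,-.12,.06]]));u,v=proj(c,[[.53,-.12,.06]])[0].astype(int)
crop('w12',max(u-95,0),max(v-72,0),u+95,v+72,4.1,'w12b');print(u-95,v-72)
shot('side','d12')"
```

```text
t 32.1 tcp [ 0.5284 -0.2213  0.2695] x-az 88.68 zax [ 2.e-03 -3.e-04 -1.e+00] F [ 0.1 -0.1  0. ] gap 70.1 0.0 j6 -0.47
[[272.90899084  80.95491573]]
160 9
```

View pics/w12b.png

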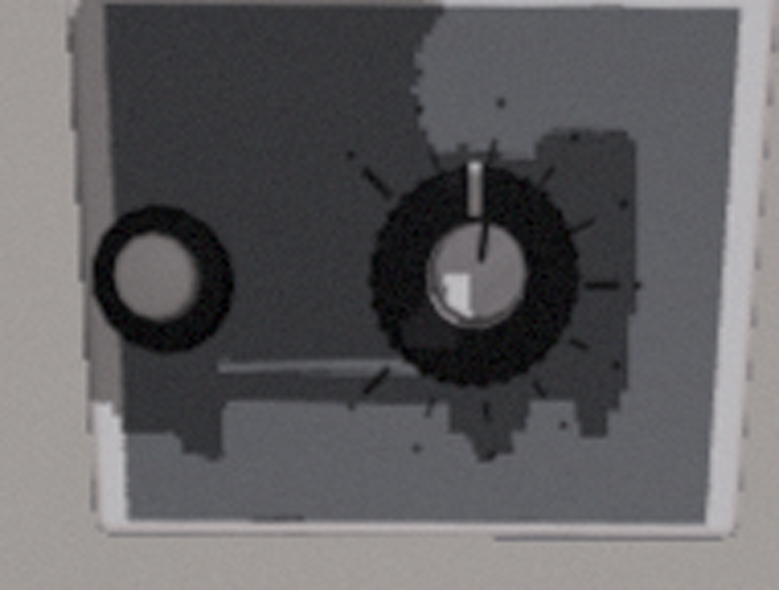

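The ring's white line has its outer end at crop (475,163) and points near +90°, the ring centre is at about (475,274), the knob top centre is about (476,272) and the button top is (155,277).

```bash
python3 - <<'E'
from h import *
c=load('w12');k=4.1
P=lambda u,v,z:onz(c,160+u/k,9+v/k,z)
yaw=np.radians(-1.2);xh=np.array([np.cos(yaw),np.sin(yaw)]);yh=np.array([-xh[1],xh[0]])
t0,t5,t10=P(377,180,.06),P(603,285,.06),P(377,381,.06)
# centre from ticks
m=(t0+t10)/2; print('ticks',t0.round(4),t5.round(4),t10.round(4))
rc=P(475,275,.085);kc=P(476,272,.105);mk=P(475,163,.085)
print('ring c',rc.round(4),'knob c',kc.round(4),'mark',mk.round(4),'r',np.linalg.norm(mk-rc))
th=np.array([(P(476,165,.085)),(P(371,275,.085)),(P(579,275,.085)),P(475,385,.073)]);print(th.round(4))
for cc in(rc,kc):
    d=(mk-cc)[:2]; print('mark angle shaker',np.degrees(np.arctan2(d@yh,d@xh)))
    for t in (t0,t5,t10):
        d=(t-cc)[:2];print('  tick',np.degrees(np.arctan2(d@yh,d@xh)).round(1),np.linalg.norm(d).round(4))
li=P(475,212,.085);d=(mk-li)[:2];print('line dir',np.degrees(np.arctan2(d@yh,d@xh)))
print('button',P(155,277,.068),P(155,277,.074))
d12=load('d12')
crop('d12',180,80,330,240,3.7,'d12b')
E
```

```text
ticks [ 0.5269 -0.0898  0.06  ] [ 0.589  -0.1183  0.06  ] [ 0.5254 -0.1425  0.06  ]
ring c [ 0.5519 -0.1167  0.085 ] knob c [ 0.551  -0.1175  0.105 ] mark [ 0.5521 -0.0898  0.085 ] r 0.026880042595579544
[[ 0.5524 -0.0903  0.085 ]
 [ 0.5249 -0.1161  0.085 ]
 [ 0.5789 -0.1173  0.085 ]
 [ 0.5524 -0.1442  0.073 ]]
mark angle shaker 90.7829637127107
  tick 134.2 0.0368
  tick -1.2 0.0371
  tick -134.5 0.037
mark angle shaker 88.89246084824201
  tick 132.3 0.0368
  tick 0.1 0.038
  tick -134.4 0.0358
line dir 90.78296371271047
button [ 0.46594371 -0.11393977  0.068     ] [ 0.46696254 -0.11441231  0.074     ]
```

View pics/d12b.png

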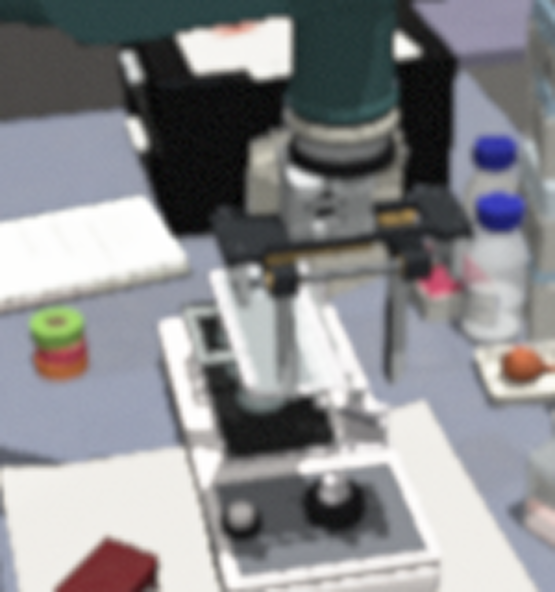

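The side view shows the flap level and shut, with nothing else disturbed. That uses up my picture views, so from here I'll measure with code. Next I'll go to the ring.

Emit:
carry_out(rotation=[[0,0,0],[0,0,0],[0,0,0],[0,0,0],[0,0,0],[0,0,0],[0,0,0],[0,0,0],[0,0,0],[0,0,0]], slide=[[3.5,0.7,0],[3.5,0.7,0],[3.5,0.7,3],[0,0,4],[0,0,4],[0,0,4],[0,0,2.5],[0,0,0],[0,0,0],[0,0,0]], jaw=[7.4,7.4,7.4,7.4,7.4,7.4,7.4,7.4,7.4,7.4])

```text
clock: 33.2
tcp_pos: [0.5538, -0.116, 0.0977]
tcp_rot: [0.714, 0.7, 0.002, 0.003]
wrist_force: [-0.5, 0.2, 0.1]
finger_gap: 0.786
grasp_force: 0.0
```

```bash
python3 -c "
from h import *
to([.5517,-.117,.069])"
```

```text
t 33.2 tcp [ 0.5538 -0.116   0.0977] x-az 88.84 zax [ 0.0074 -0.0022 -1.    ] F [-0.5  0.2  0.1] gap 73.9 0.0 j6 -0.29
slide cm [-0.1  -0.23  2.87] | 2.9  rot to az90 [ 0.42  0.12 -1.16]
```

Emit:
carry_out(rotation=[[0,0,0],[0,0,0],[0,0,0],[0,0,0],[0,0,0],[0,0,0]], slide=[[-0.1,-0.2,1.4],[0,0,0.9],[0,0,0.2],[0,0,0],[0,0,0],[0,0,0]], jaw=[7.4,7.4,7.4,7.4,7.4,7.4])

```text
clock: 33.8
tcp_pos: [0.5506, -0.1172, 0.0702]
tcp_rot: [0.715, 0.7, 0.001, 0.002]
wrist_force: [0.4, 0.6, 0.2]
finger_gap: 0.786
grasp_force: 0.0
```

```bash
python3 -c "
from h import *
to([.5517,-.117,.069])"
```

```text
t 33.8 tcp [ 0.5506 -0.1172  0.0702] x-az 88.78 zax [ 0.0033 -0.001  -1.    ] F [0.4 0.6 0.2] gap 73.9 0.0 j6 -0.29
slide cm [0.02 0.11 0.12] | 0.2  rot to az90 [ 0.19  0.06 -1.22]
```

Emit:
carry_out(rotation=[[0,0,0],[0,0,0],[0,0,0],[0,0,0],[0,0,0]], slide=[[0,0.1,0],[0,0,0],[0,0,0],[0,0,0],[0,0,0]], jaw=[5,5,5,5,5])

```text
clock: 34.3
tcp_pos: [0.551, -0.1171, 0.07]
tcp_rot: [0.715, 0.7, 0.0, 0.001]
wrist_force: [-1.4, 0.5, 1.1]
finger_gap: 0.569
grasp_force: 30.0
```

```bash
python3 -c "
from h import *
s=st();print(s['ft_torque'])"
```

```text
t 34.3 tcp [ 0.551  -0.1171  0.07  ] x-az 88.79 zax [ 2.1e-03 -9.0e-04 -1.0e+00] F [-1.4  0.5  1.1] gap 53.5 30.0 j6 -0.29
[-0.03561497  0.32538346  0.00287046]
```

Gripped and well centred, with the gap at 53.5 mm. I'll turn 118° clockwise, starting with 80°.

Emit:
carry_out(rotation=[[0,0,8],[0,0,8],[0,0,8],[0,0,8],[0,0,8],[0,0,8],[0,0,8],[0,0,8],[0,0,8],[0,0,0]], slide=[[0,0,0],[0,0,0],[0,0,0],[0,0,0],[0,0,0],[0,0,0],[0,0,0],[0,0,0],[0,0,0],[0,0,0]], jaw=[5,5,5,5,5,5,5,5,5,5])

```text
clock: 35.3
tcp_pos: [0.5509, -0.1171, 0.07]
tcp_rot: [0.989, 0.146, 0.001, 0.001]
wrist_force: [-1.2, 1.0, 2.5]
finger_gap: 0.569
grasp_force: 30.0
```

Emit:
carry_out(rotation=[[0,0,8],[0,0,8],[0,0,8],[0,0,8],[0,0,8],[0,0,6],[0,0,0],[0,0,0],[0,0,0]], slide=[[0,0,0],[0,0,0],[0,0,0],[0,0,0],[0,0,0],[0,0,0],[0,0,0],[0,0,0],[0,0,0]], jaw=[5,5,5,5,5,5,5,5,5])

```text
clock: 36.2
tcp_pos: [0.5509, -0.117, 0.07]
tcp_rot: [0.968, -0.251, 0.001, 0.0]
wrist_force: [-3.9, 0.4, 3.6]
finger_gap: 0.569
grasp_force: 30.0
```

```bash
python3 -c "
from h import *
s=st();print(s['ft_torque'],s['joint_positions'])"
```

```text
t 36.2 tcp [ 0.5509 -0.117   0.07  ] x-az -29.06 zax [ 1.8e-03 -7.0e-04 -1.0e+00] F [-3.9  0.4  3.6] gap 53.5 30.0 j6 1.77
[0.0482008  0.87511871 0.07402991] [-3.09887908e-01  1.79899392e-01  1.53987065e+00 -1.33646423e-04
  1.41986694e+00  1.76810387e+00]
```

Emit:
carry_out(rotation=[[0,0,0],[0,0,0],[0,0,0],[0,0,0],[0,0,-8],[0,0,-8],[0,0,-8],[0,0,-8],[0,0,-8],[0,0,-8]], slide=[[0,0,0],[0,0,0],[0,0,-3],[0,0,-4.5],[0,0,-4.5],[0,0,-4],[0,0,-4],[0,0,0],[0,0,0],[0,0,0]], jaw=[7,7,7,7,7,7,7,7,7,7])

```text
clock: 37.2
tcp_pos: [0.5515, -0.1171, 0.2701]
tcp_rot: [0.986, 0.166, 0.002, 0.001]
wrist_force: [-0.0, 0.2, 0.4]
finger_gap: 0.744
grasp_force: 0.0
```

Emit:
carry_out(rotation=[[0,0,-8.5],[0,0,-8.5],[0,0,-8.5],[0,0,-8.5],[0,0,-8.5],[0,0,-8.5],[0,0,-8.5],[0,0,-8.5],[0,0,-2],[0,0,0]], slide=[[0,0,0],[0,0,0],[0,0,0],[0,0,0],[0,0,0],[0,0,0],[0,0,0],[0,0,0],[0,0,0],[0,0,0]], jaw=[7,7,7,7,7,7,7,7,7,7])

```text
clock: 38.2
tcp_pos: [0.5512, -0.117, 0.2695]
tcp_rot: [0.714, 0.7, 0.001, 0.001]
wrist_force: [-0.5, 0.0, 0.7]
finger_gap: 0.742
grasp_force: 0.0
```

Emit:
carry_out(rotation=[[0,0,0],[0,0,0],[0,0,0],[0,0,0],[0,0,0],[0,0,0]], slide=[[-3.5,-0.7,0],[-3.5,-0.7,0],[-3.5,-0.7,0],[0,0,0],[0,0,0],[0,0,0]], jaw=[3,1,0,0,0,0])

```text
clock: 38.8
tcp_pos: [0.5279, -0.2207, 0.2698]
tcp_rot: [0.714, 0.7, 0.001, 0.001]
wrist_force: [0.4, 0.8, 0.4]
finger_gap: 0.271
grasp_force: 0.0
```

```bash
cat > mk.py <<'E'
from h import *
import sys
def meas(fn,ctr=(.5512,-.1171)):
    c=load(fn);g=cv2.cvtColor(c['image'],cv2.COLOR_RGB2GRAY).astype(np.float32)
    yaw=np.radians(-1.2);A=np.radians(np.arange(-180,180,.5))
    def prof(rs,z,ctr):
        rr,aa=np.meshgrid(rs,A)
        P=np.c_[(ctr[0]+rr*np.cos(aa+yaw)).ravel(),(ctr[1]+rr*np.sin(aa+yaw)).ravel(),np.full(rr.size,z)]
        q=proj(c,P).astype(np.float32)
        return cv2.remap(g,q[:,0].reshape(rr.shape),q[:,1].reshape(rr.shape),cv2.INTER_LINEAR)
    rs=np.arange(.0165,.0252,.001)
    p=prof(rs,.085,ctr).mean(1);w=np.clip(p-p.max()*.6,0,None)
    i=np.argmax(p);sel=np.abs(A-A[i])<.2
    print(fn,'ring mark deg',np.degrees((A*w)[sel].sum()/w[sel].sum()).round(2),'peak',p.max().round(),'med',np.median(p).round(),'pts>60%:',[(int(np.degrees(a))) for a in A[p>p.max()*.6]][::4])
    for ct in (ctr,):
        t=prof(np.arange(.034,.040,.001),.06,ct).mean(1)
        for n in range(11):
            a0=135-27*n;s=np.abs(np.degrees(A)-a0)<7;x=np.degrees(A[s]);ww=np.clip(np.median(t[s])-t[s]-3,0,None)
            print(n,round((x*ww).sum()/max(ww.sum(),1e-9)-a0,1) if ww.sum()>3 else None,end='; ')
    k=prof(np.arange(.006,.0115,.0005),.105,(ctr[0],ctr[1])).mean(1);j=np.argsort(k)[:8];print('\nknob dark deg',np.degrees(A[j]))
meas(sys.argv[1])
E
python3 -c "
from h import *
st();shot('wrist','w13')"; python3 mk.py w12; python3 mk.py w13
```

```text
t 38.8 tcp [ 0.5279 -0.2207  0.2698] x-az 88.83 zax [ 3.1e-03 -3.0e-04 -1.0e+00] F [0.4 0.8 0.4] gap 25.5 0.0 j6 -0.47
w12 ring mark deg 90.11 peak 107.0 med 17.0 pts>60%: [86, 88, 90, 92, 94]
0 -1.3; 1 None; 2 -0.9; 3 -0.4; 4 -0.4; 5 -0.0; 6 0.3; 7 0.6; 8 0.0; 9 -0.3; 10 -0.2; 
knob dark deg [81.  80.5 81.5 80.  82.  79.5 82.5 83. ]
w13 ring mark deg -26.46 peak 136.0 med 19.0 pts>60%: [-30, -28, -26, -24, -22]
0 -1.0; 1 4.8; 2 -0.7; 3 -0.8; 4 -0.8; 5 -0.3; 6 -0.2; 7 0.6; 8 0.0; 9 -0.2; 10 -0.4; 
knob dark deg [81.5 82.  81.  82.5 80.5 83.  80.  83.5]
```

The ring mark is at -26.5° (target -27°, about 0.02 of a division off), and the timer knob is unchanged. Now the button, with closed fingers.

Emit:
carry_out(rotation=[[0,0,0],[0,0,0],[0,0,0],[0,0,0],[0,0,0],[0,0,0],[0,0,0],[0,0,0],[0,0,0],[0,0,0]], slide=[[3.5,-2.1,0],[3.5,-2.1,0],[3.5,-2.2,0],[0,0,4.5],[0,0,4.5],[0,0,4.5],[0,0,3.5],[0,0,0],[0,0,0],[0,0,0]], jaw=[0,0,0,0,0,0,0,0,0,0])

```text
clock: 39.85
tcp_pos: [0.4682, -0.1155, 0.1026]
tcp_rot: [0.714, 0.7, 0.002, 0.004]
wrist_force: [-0.4, -0.3, -0.2]
finger_gap: 0.004
grasp_force: 0.0
```

```bash
python3 -c "
from h import *
to([.4665,-.114,.074])"
```

```text
t 39.85 tcp [ 0.4682 -0.1155  0.1026] x-az 88.83 zax [ 0.0076 -0.0026 -1.    ] F [-0.4 -0.3 -0.2] gap 0.4 0.0 j6 -0.34
slide cm [ 0.15 -0.19  2.86] | 2.9  rot to az90 [ 0.44  0.14 -1.17]
```

Emit:
carry_out(rotation=[[0,0,0],[0,0,0],[0,0,0],[0,0,0],[0,0,0]], slide=[[0.1,-0.15,1.2],[0,0,0.6],[0,0,0],[0,0,0],[0,0,0]], jaw=[0,0,0,0,0])

```text
clock: 40.35
tcp_pos: [0.4648, -0.1142, 0.082]
tcp_rot: [0.715, 0.7, 0.001, 0.001]
wrist_force: [-0.4, 0.3, 1.7]
finger_gap: 0.006
grasp_force: 0.7
```

Emit:
carry_out(rotation=[[0,0,0],[0,0,0],[0,0,0],[0,0,0],[0,0,0],[0,0,0]], slide=[[0,0,-0.3],[0,0.25,0],[0,0,0.4],[0,0,0.3],[0,0,0],[0,0,0]], jaw=[0,0,0,0,0,0])

```text
clock: 40.95
tcp_pos: [0.4682, -0.1146, 0.0783]
tcp_rot: [0.715, 0.7, 0.001, 0.002]
wrist_force: [1.4, -1.0, 4.0]
finger_gap: 0.003
grasp_force: 1.8
```

Emit:
carry_out(rotation=[[0,0,0],[0,0,0],[0,0,0]], slide=[[0,0,0.3],[0,0,0],[0,0,0]], jaw=[0,0,0])

```text
clock: 41.25
tcp_pos: [0.4682, -0.1146, 0.0762]
tcp_rot: [0.715, 0.7, 0.001, 0.002]
wrist_force: [0.1, -0.1, 8.8]
finger_gap: 0.006
grasp_force: 4.2
```

Emit:
carry_out(rotation=[[0,0,0],[0,0,0],[0,0,0],[0,0,0]], slide=[[0,0,0.2],[0,0,0],[0,0,0],[0,0,0]], jaw=[0,0,0,0])

```text
clock: 41.65
tcp_pos: [0.4683, -0.1147, 0.076]
tcp_rot: [0.715, 0.7, 0.001, 0.003]
wrist_force: [-2.6, 1.6, 16.1]
finger_gap: 0.006
grasp_force: 8.2
```

Emit:
carry_out(rotation=[[0,0,0],[0,0,0],[0,0,0],[0,0,0],[0,0,0],[0,0,0],[0,0,0],[0,0,0],[0,0,0],[0,0,0]], slide=[[0,0,-2],[0,0,-4.5],[0,0,-4.5],[0,0,-4.5],[0,0,-4.5],[-3.5,2.1,0],[-3.5,2.1,0],[-3.5,2.1,0],[0,0,0],[0,0,0]], jaw=[0,0,0,0,0,0,0,0,0,0])

```text
clock: 42.65
tcp_pos: [0.5268, -0.2205, 0.2704]
tcp_rot: [0.715, 0.699, -0.0, -0.001]
wrist_force: [0.3, -1.6, -0.0]
finger_gap: 0.006
grasp_force: 0.0
```

```bash
python3 -c "
from h import *
st();shot('wrist','w14');d=shot('side','d14');a=load('d12')['image'];b=d['image']
# change since flap shut, in regions: flap, tin, tapes, cutter
for n,(x0,y0,x1,y1) in dict(flap=(225,170,285,200),tin=(192,222,224,252),tapes=(185,160,207,184),cutter=(312,244,342,266)).items():
    print(n,cv2.absdiff(a,b)[y0:y1,x0:x1].mean().round(2), cv2.absdiff(load('d0')['image'],b)[y0:y1,x0:x1].mean().round(2))
"; python3 mk.py w14
```

```text
t 42.65 tcp [ 0.5268 -0.2205  0.2704] x-az 88.72 zax [-0.0022  0.0021 -1.    ] F [ 0.3 -1.6 -0. ] gap 0.6 0.0 j6 -0.47
flap 13.77 19.04
tin 0.88 5.78
tapes 0.9 7.14
cutter 0.83 7.16
w14 ring mark deg -25.95 peak 121.0 med 20.0 pts>60%: [-29, -28, -26, -24, -22]
0 -1.1; 1 None; 2 -0.8; 3 -0.8; 4 -0.5; 5 -0.2; 6 0.0; 7 None; 8 0.1; 9 -0.0; 10 -0.3; 
knob dark deg [81.5 81.  82.  80.5 82.5 80.  83.  79.5]
```

```bash
python3 -c "
from h import *
a=load('d0')['image'];b=load('d14')['image']
for n,(x0,y0,x1,y1) in dict(bar=(226,158,250,184),tin=(192,222,224,252),tapes=(185,160,207,184),cutter=(312,244,342,266)).items():
    r=cv2.matchTemplate(b[y0-6:y1+6,x0-6:x1+6],a[y0:y1,x0:x1],cv2.TM_CCOEFF_NORMED);print(n,cv2.minMaxLoc(r)[1],np.subtract(cv2.minMaxLoc(r)[3],6))
"
```

```text
bar 0.9711600542068481 [0 0]
tin 0.9997128844261169 [0 0]
tapes 0.9993236064910889 [0 0]
cutter 0.999447762966156 [0 0]
```

The bar is back exactly where it was when shut, and the bystander items have not moved. Handing in.

```bash
python3 -c "
from bench import arm
print(arm.sign_off())"
```

```text
the job is handed in; nothing more can be done
None
```

Job handed in at about 43 s: the three white jars stand upright under the shut flap, the speed ring is at 6 (within about 0.04 of a division), the timer knob has not moved, the start button was pressed fully down, and the tin, tape dispenser and label tapes are undisturbed.

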